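# Raise the easel ledge to the tape mark and lock its cam lever

## Task

The canvas ledge of the table easel has been let right down. With its cam lever still open, raise the ledge until its upper face meets the lower edge of the masking tape on the mast and, holding it there, press the cam lever fully closed against the grip block; finish still gripping block and lever together, with the ledge at the mark: do not let go. Leave the other things on the table where they are.

Things in the scene. Friction and masses are not known exactly. Their poses are not given: they have to be found in the camera images.
- easel: table easel of pale wood, standing fast on the table and laid back to 30 deg from level: base of two 400 mm rails 240 mm apart, face of two stiles and a central mast (30 mm wide, 20 mm thick) that rise away from the low end, up to 250 mm high. Origin on the table under the mast; x level, towards the high end; y to the left; z up.
- ledge: canvas ledge on its slide, about 0.5 kg. Origin: mast face, mid width, at the ledge's upper face (where a canvas stands); x up-slope along the mast, y left, z square off the mast. mm: board x -12..0, y +-140, z 4..50, lip at its top; saddle plate x -92..0, y +-22.5, top z 9. Starts on its lower stop, travel 150; unheld it slides down.
- tape_edge (a point): middle of the lower edge of the strip of masking tape (12 mm wide) round the mast, 50 to 110 mm up-slope of the ledge at the start, on the mast's face. The ledge is at the mark when ledge's origin is at this point.
- ledge_under (a point): centre of the board's lower side (x -12, y 0, z 27 mm in the ledge's frame, same axes): fingers reaching down to z 12 mm either side of block and lever can push up-slope against this side; 3 to 5 N raises the ledge along the mast.
- lever: black cam lever left of the grip block, riding with the ledge. Origin on its pin, which is square to the mast face at x -78, y 27 mm in the ledge's frame; x along the arm, z as the ledge's. Arm: 64 mm long from the pin up-slope, 9 mm thick (own y -14..-5), z 20..46. Closed: outer face at ledge y 22 (28 mm over block and lever), end at x -14. Open: outer corner of the end at ledge y 44 to 48, x about -17.
- lever_angle (a joint): angle of the lever, rad: 0 = fully closed, along the block; starts open at 0.36 to 0.42 (stop 0.45). Stiff: 6 to 9 N inwards near its end closes it; it stays where left. Below about 0.24 its eccentric bears on the mast and soon locks the ledge there; in closing it may shift the ledge up-slope by 1 or 2 mm.
- grip_block: wooden block fixed on the ledge's saddle plate, just down-slope of the board: 74 by 18 mm, 44 mm tall; in the ledge's frame x -86..-12, y -6..12, z 9..53 mm. Origin: centre of its underside; axes as the ledge.
- spray_can: bystander: spray can, 54 mm across, 169 mm tall, red cap; origin under its middle
- cup: bystander: lidded paper cup, 82 mm across, 119 mm tall; origin under its middle
- brush_jar: bystander: glass jar of brushes, 76 mm across, 190 mm tall; origin under its middle
- tin: bystander: small tin, 60 mm across, 55 mm tall, left of the easel; origin under its middle
- tape_roll: bystander: roll of tape lying flat, 96 mm across, 24 mm tall, right of the easel; origin under its middle
- paint_tube: bystander: white paint tube lying down, 130 mm long, 30 mm wide, inside the base of the easel; origin under its middle
- books: bystander: stack of three books, 240 by 170 mm, 65 mm tall; origin under its middle

How it is judged:
On the way, in this order (a step that is already met when the one before it is completed fails the run):
1. the ledge is held at the tape by the fingers, the lever still open (distance between ledge and tape_edge below 0.006 m and value of joint lever_angle above 0.3 rad and contact force between the fingers and ledge above 0.7 N), for 0.2 s.
2. the lever is closed with the ledge at the tape (distance between ledge and tape_edge below 0.006 m and value of joint lever_angle below 0.06 rad), for 0.2 s.
At the end, for the whole second after the job is handed in: The ledge's upper face is within 6 mm of the tape's lower edge and at rest, the cam lever is within 0.06 rad of fully closed, and the fingers still grip: they press on the grip block and on the lever with more than 2 N each (all of step 2 and contact force between the fingers and grip_block above 2 N and contact force between the fingers and lever above 2 N and linear speed of ledge below 0.01 m/s); the arm keeps its last pose, push and grip.
It fails at once if a bystander is moved by more than 30 mm (distance of any of spray_can, cup, brush_jar, tin, tape_roll, paint_tube, books from where it was at the start of the episode above 0.03 m).
It also fails if it takes over 38 s, if anything falls off the work surface, if the arm or the gripper's body presses on something with over 40 N, if the wrist force passes 120 N, or if a joint passes its speed limit or range.

## Robot

A 6-joint arm with a two-finger parallel gripper is mounted at the origin on the work surface. World frame = base frame: x ahead of the robot, y to its left, z up, the work surface at z = 0. Lengths are in m, angles in rad, forces in N, time in s.
With the tool pointing down it reaches from about 0.425 to 1.125 m from the base axis. Payload 14.9 kg.
Tool frame: the origin (TCP) lies midway between the tips of the shut fingers; the grasp point (between the pads) lies behind it (arm.pinch_z is the z of the grasp point in the tool frame, in m); z points along the fingers, y is the direction in which the jaws open and shut (so a half turn about z gives the same grasp; the last joint's range is limited). The gripper opens to 91 mm and grips with 3 to 60 N. Pads are 32 mm wide; open, the fingers measure 118 mm over their backs; the gripper's body (76 mm by 178 mm) begins 60 mm behind the grasp point.
Start: joints at [-1.379, 0.379, 1.734, -0, 1.028, -0.033], TCP at [0.156, -0.682, 0.214] pointing down, gripper open.
Joint ranges: [-2.77, 2.77], [-0.74, 2.19], [0, 2.66], [-1.06, 4.2], [0.31, 2.87], [-3.08, 3.08]. Speed limits (rad/s): [1.89, 1.89, 2.39, 3.14, 3.14, 3.14].

## Interface

Orientations are given as a unit quaternion [x, y, z, w].
In Python, from cell import arm gives the robot as it stands.
- The arm moves only by the tool play_rows, never from a script. Its argument "deltas" is text: rows parted by semicolons, each of 7 numbers parted by spaces: the turn, a rotation vector about the tool's x, y, z in units of 10 degrees (1.0 is 10 degrees), then the shift along the tool's x, y, z in units of 60 mm (1.0 is 60 mm), then the finger opening in mm, from 0 to 91.2. In form: ax ay az tx ty tz fingers; .... A call has 1 to 12 rows; each row is the pose to reach, as a shift and turn from the pose commanded when the call began, along the tool's axes at that moment; what a row does not reach only later rows make up. A row lasts 1/8 s, in which the tool goes at most 62.5 mm and 10.7 degrees, less where a joint would pass 70% of its speed; a pose out of reach is approached as far as the arm can. A call with a gripper value outside its range is refused whole. The fingers move at their own pace and stop on an object; the grip force is fixed at half the most. Time passes only in rows, so rows that repeat a pose let the fingers close. It gives the time, the measured TCP pose, the force and the opening at its end, in the units of the state.
- arm.state(): the state, without advancing time (a new reading comes with each control period).
- arm.get_image(name): name is "side" or "top"; returns a dict with "color" (384x512x3 uint8, red, green, blue), "intrinsics" (3x3 intrinsics, pixels), "D" ([k1, k2, p1, p2, k3] as OpenCV has them; the pictures are not rectified), "T" (4x4, takes a point from camera to world coordinates). Camera axes: x right, y down, z forward; pixel columns grow to the right and rows downward; lengths in m; the calibration is good to about 2 mm. A picture is of the moment at which its call begins. There is no depth.
- arm.hand_in(): hands the job in, once; it reports no verdict.
Trained networks look in a picture, given as the dict that the camera call returned (one of the last four; its "shot" number tells which), for a name from the list of things; names that differ only in an ending like _2 or _b are one class to them, and where a whole thing is asked for, a point or a joint stands for the part that bears it (a point fixed in the world has none). Each returns a list of dicts, best first, with "p" (0 to 1); they miss things now and then, are a little off and sometimes report something else, mostly with a low value. They report only what shows in the picture. A call takes as long as a camera call.
- arm.trace(picture, label): "pixels" (384x512 bool, what is visible of it) and "centre" ([column, row] in pixels, amid what is visible of it).
The state is a dict: "time": time; "joint_pos": joint angles; "qd": joint speeds; "joint_efforts": joint torques, N m; "eef_pos": TCP position; "tool_rot": TCP orientation; "wrist_force": force on the tool from outside, world axes, zero at the start; "ft_torque": the same for the moment, N m; "gripper_width": finger opening in m.
Only numpy, scipy, OpenCV 4.12 (cv2) and the standard library are available. Lean on these libraries where they do the work, as an engineer would, in place of code of your own. Each camera call takes 0.05 s, during which the arm holds its last target.

## Working session

There is one attempt and no reset: what is moved stays moved. The work goes in short steps, Python scripts to look and compute and a tool call to move; the robot and the scene stay as the last step left them, time stands still between calls to the robot, and variables do not carry over. Pictures are saved under pics/ and viewed, and the job is handed in when it is done.

Besides the shell and the picture viewer there is one more tool, called as name(argument=value, ...), one argument or row to a line, values as JSON. play_rows: Moves the arm, as the interface text tells. Its arguments: {"type":"object","properties":{"deltas":{"type":"string"}},"required":["deltas"]}

```bash
ls; mkdir -p pics
python3 - <<'E'
from cell import arm
import cv2
s=arm.state()
for k in s: print(k,s[k])
print(arm.pinch_z)
for n in("side","top"):
    p=arm.get_image(n); print(n,p["intrinsics"],p["D"],p["T"],p["shot"])
    cv2.imwrite(f"pics/{n}0.png",p["color"][:,:,::-1])
    for l in("ledge","lever","grip_block","tape_edge","easel"):
        for d in arm.trace(p,l): print(l,d["p"],d["centre"],d["pixels"].sum())
E
```

```text
pics
time 0.0
joint_pos [-1.37928839e+00  3.79444650e-01  1.73475939e+00  2.25011451e-05
  1.02853424e+00 -3.33267182e-02]
qd [-0.0004338  -0.00027319 -0.00060694 -0.00033933  0.00045661 -0.00080901]
joint_efforts [-5.72244491e-03 -7.63734984e+01 -4.34375453e+01  6.48259255e-02
  4.24011704e-02 -6.57750888e-05]
eef_pos [ 0.15596717 -0.6819954   0.21327362]
tool_rot [ 9.93688313e-01  1.12174902e-01 -3.56538589e-05 -5.71784861e-04]
wrist_force [-0.69012485 -0.3586789   0.21108955]
ft_torque [ 0.02688083 -0.02799615  0.03952414]
gripper_width 0.09104397170520064
-0.0188
side [[446.93393662   0.         255.50226687]
 [  0.         446.93393662 190.93569093]
 [  0.           0.           1.        ]] [-0.12794602  0.          0.          0.          0.        ] [[ 0.92158069 -0.22538025  0.31605819  0.10959148]
 [-0.3878479  -0.50058316  0.77394477 -1.11989318]
 [-0.01621846 -0.83583506 -0.54874103  0.87470781]
 [ 0.          0.          0.          1.        ]] 1
ledge 0.91 [229.2, 188.7] 1035
ledge 0.18 [251.2, 219.6] 178
lever 0.26 [289.1, 260.8] 636
grip_block 0.76 [219.3, 188.5] 234
easel 0.87 [268.8, 200.1] 6663
top [[366.274909     0.         262.21993776]
 [  0.         366.274909   193.66613472]
 [  0.           0.           1.        ]] [0.01326155 0.         0.         0.         0.        ] [[-0.02110356 -0.99258565  0.11970112  0.38379416]
 [-0.99938382  0.02430226  0.02532568 -0.03064054]
 [-0.02804691 -0.1190929  -0.9924869   1.2233768 ]
 [ 0.          0.          0.          1.        ]] 2
ledge 0.85 [267.2, 207.7] 1344
lever 0.69 [250.6, 212.0] 120
lever 0.36 [233.8, 147.9] 317
grip_block 0.68 [114.5, 186.7] 740
grip_block 0.42 [260.9, 214.7] 113
tape_edge 0.38 [285.0, 168.3] 31
easel 0.6 [250.9, 213.3] 140
easel 0.55 [279.7, 173.5] 7563
```

Run:
```python
import cv2
for n,r in(("side",(130,280,140,340)),("top",(80,260,170,400))):
    a=cv2.imread(f"pics/{n}0.png"); cv2.imwrite(f"pics/{n}0c.png",cv2.resize(a[r[0]:r[1],r[2]:r[3]],None,fx=3 if n=='top' else 4,fy=3 if n=='top' else 4,interpolation=cv2.INTER_CUBIC))
```

```text
(no output)
```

View pics/side0.png

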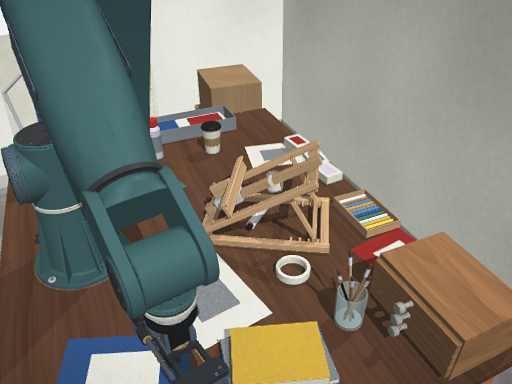

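View pics/top0.png

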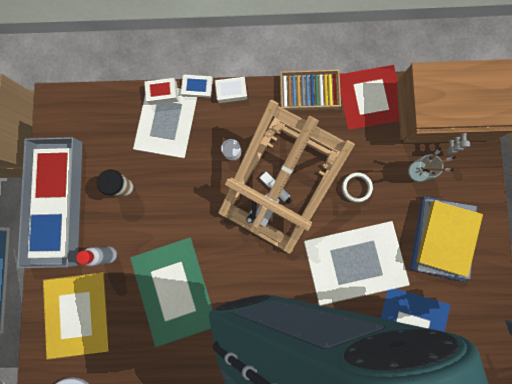

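View pics/side0c.png

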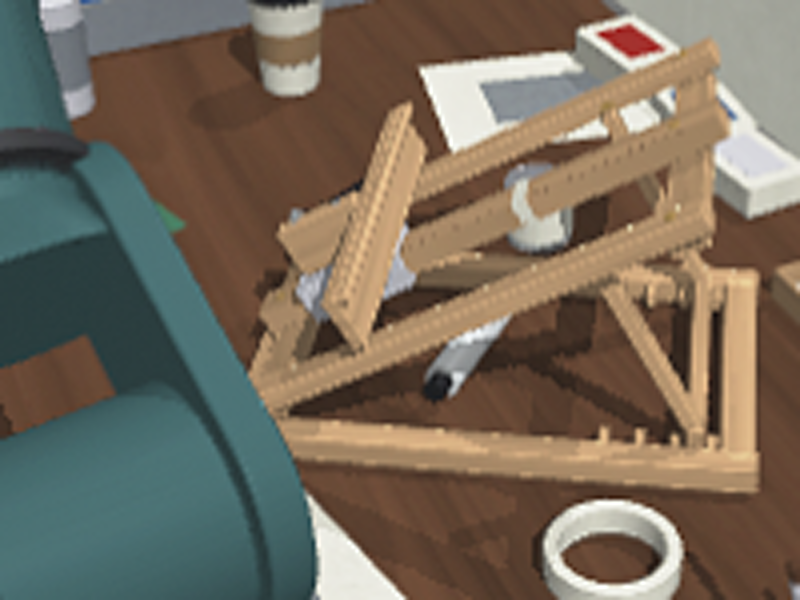

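View pics/top0c.png

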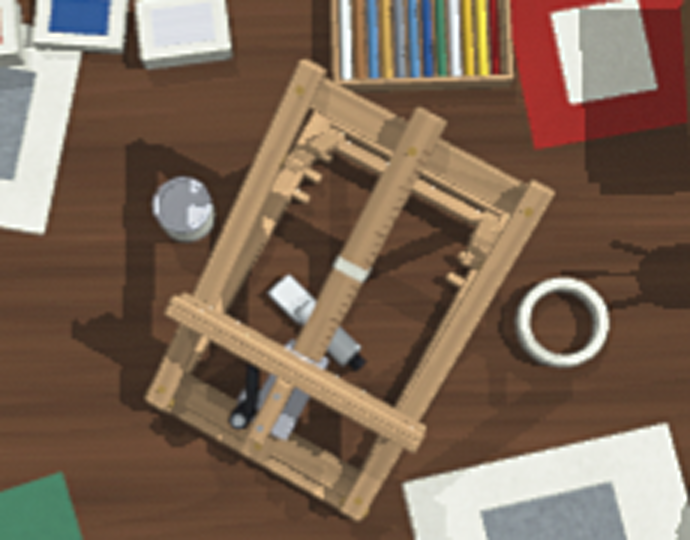

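```bash
cat > crop.py <<'E'
import cv2,numpy as np
def crop(src,dst,x0,y0,w,h,f):
    a=cv2.imread(src)[y0:y0+h,x0:x0+w]; a=cv2.resize(a,None,fx=f,fy=f,interpolation=cv2.INTER_NEAREST if f<1 else cv2.INTER_CUBIC)
    for x in range((x0+9)//10*10,x0+w,10):
        i=int((x-x0+.5)*f); cv2.line(a,(i,0),(i,6),(0,0,255),1); cv2.putText(a,str(x),(i-10,18),0,.4,(255,0,255),1)
        for y in range((y0+9)//10*10,y0+h,10):
            j=int((y-y0+.5)*f); cv2.circle(a,(i,j),1,(0,0,255),-1)
    for y in range((y0+9)//10*10,y0+h,10):
        j=int((y-y0+.5)*f); cv2.putText(a,str(y),(0,j+4),0,.4,(255,0,255),1)
    cv2.imwrite(dst,a)
E
python3 - <<'E'
from crop import crop
crop("pics/side0.png","pics/s1.png",200,135,130,80,6)
crop("pics/top0.png","pics/t1.png",215,160,100,75,8)
E
```

```text
(no output)
```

View pics/s1.png

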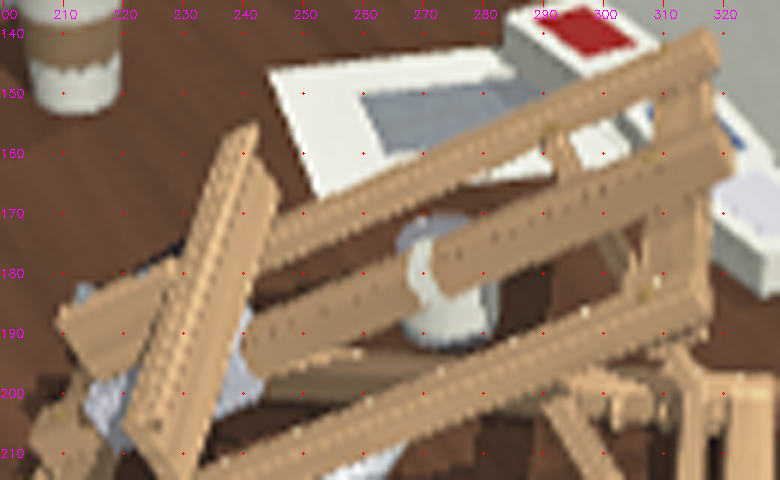

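View pics/t1.png

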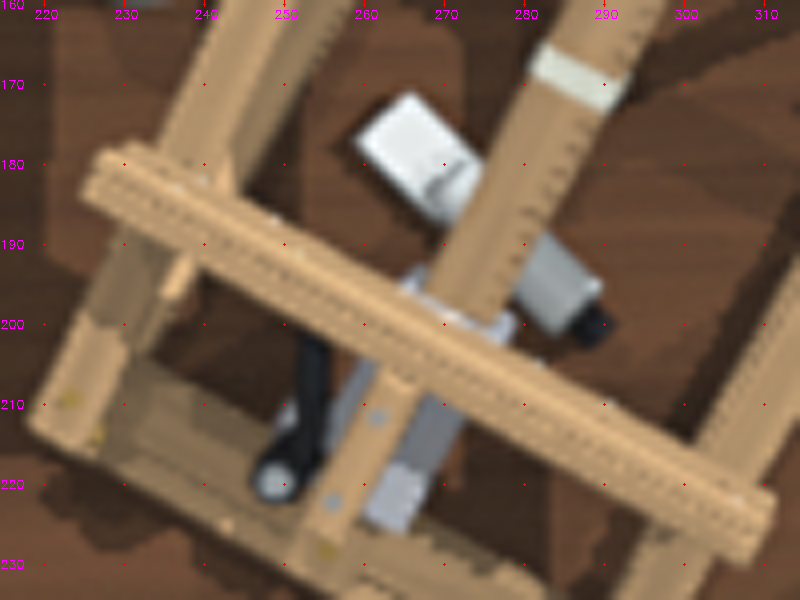

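Run:
```python
from crop import crop
crop("pics/side0.png","pics/s2.png",240,155,45,45,13)
crop("pics/side0.png","pics/s3.png",205,150,50,50,12)
crop("pics/top0.png","pics/t2.png",240,160,60,45,13)
```

```text
(no output)
```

View pics/s2.png

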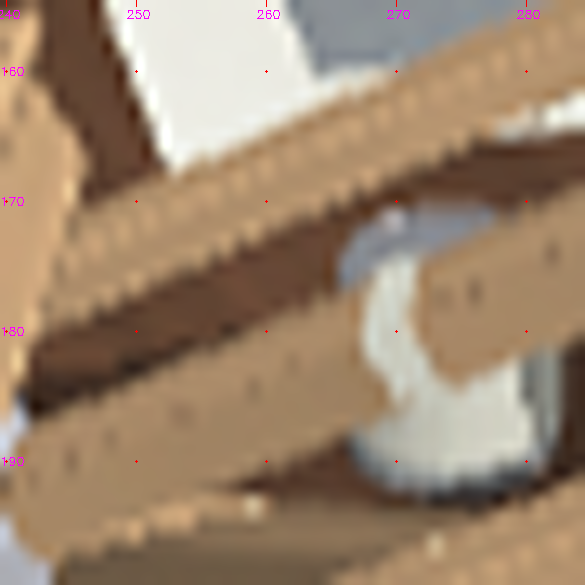

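View pics/s3.png

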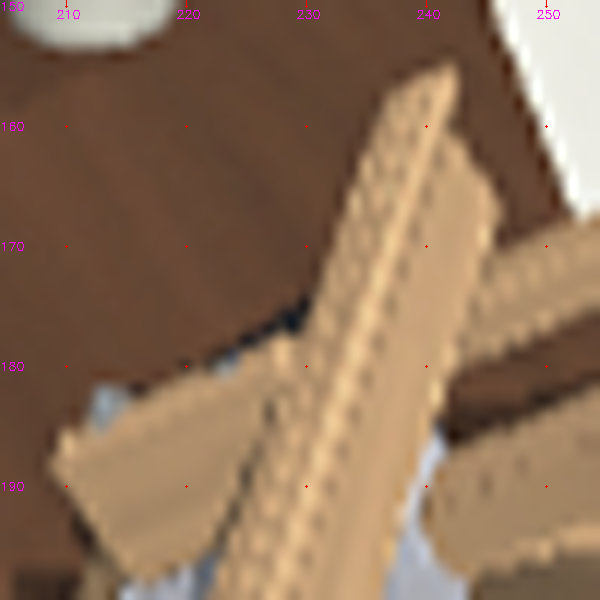

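View pics/t2.png

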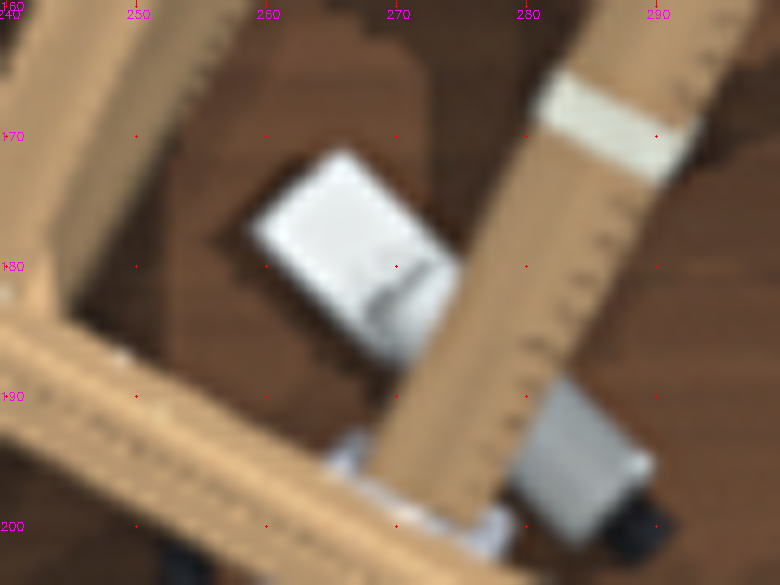

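```bash
cat > geo.py <<'E'
import numpy as np,cv2,pickle
from scipy.spatial.transform import Rotation as R
K={'side':np.array([[446.93393662,0,255.50226687],[0,446.93393662,190.93569093],[0,0,1]]),'top':np.array([[366.274909,0,262.21993776],[0,366.274909,193.66613472],[0,0,1]])}
D={'side':np.array([-0.12794602,0,0,0,0]),'top':np.array([0.01326155,0,0,0,0])}
T={'side':np.array([[0.92158069,-0.22538025,0.31605819,0.10959148],[-0.3878479,-0.50058316,0.77394477,-1.11989318],[-0.01621846,-0.83583506,-0.54874103,0.87470781],[0,0,0,1]]),
'top':np.array([[-0.02110356,-0.99258565,0.11970112,0.38379416],[-0.99938382,0.02430226,0.02532568,-0.03064054],[-0.02804691,-0.1190929,-0.9924869,1.2233768],[0,0,0,1]])}
def proj(c,P):
    P=np.atleast_2d(P); Ti=np.linalg.inv(T[c]); 
    return cv2.projectPoints(P,cv2.Rodrigues(Ti[:3,:3])[0],Ti[:3,3],K[c],D[c])[0][:,0]
def frame(yaw,tilt=np.pi/6): # ledge axes as columns
    return R.from_euler('ZY',[yaw,-tilt]).as_matrix()
E
cat > fit.py <<'E'
from geo import *
from scipy.optimize import least_squares
# (cam, base 'T'/'L', local mm, pixel, sigma)
obs=[('top','T',(0,15,0),(281,168.5)),('top','T',(0,-15,0),(290.3,173.6)),('top','T',(12,15,0),(283,164.8)),('top','T',(12,-15,0),(293,169)),
('side','T',(0,15,0),(268.2,176.3)),('side','T',(0,-15,0),(267.8,181)),('side','T',(12,15,0),(271.5,174)),('side','T',(12,-15,0),(271.7,179.5)),
('top','L',(0,22.5,9),(266.5,193.7)),('top','L',(0,-22.5,9),(279,201)),
('side','L',(0,140,4),(246,167)),('side','L',(-12,140,50),(237,157.5)),('top','L',(-12,140,50),(225,184)),('top','L',(-12,-140,50),(308.5,231))]
def res(p,full=False):
    F=frame(p[3],p[5]); r=[]
    for c,b,l,px in obs:
        l=np.array(l)/1000.
        if b=='L': l=l-np.array([p[4],0,0])
        r.append(proj(c,p[:3]+F@l)[0]-px)
    r=np.array(r)
    return r if full else np.r_[r.ravel(),(p[5]-np.pi/6)/0.005]
s=least_squares(res,[.42,-.06,.15,-.5,.08,.52],loss='soft_l1')
print(s.x[:3],np.degrees(s.x[[3,5]]),s.x[4]); 
for o,r in zip(obs,res(s.x,True)): print(o[:3],r.round(1))
np.save('fit.npy',s.x)
p=s.x;F=frame(p[3],p[5])
for c in('top','side'):
    a=cv2.imread(f'pics/{c}0.png');f=6;x0,y0=(215,160) if c=='top' else (200,140)
    a=cv2.resize(a[y0:y0+80,x0:x0+110],None,fx=f,fy=f,interpolation=cv2.INTER_CUBIC)
    def box(x,y,z,col,o):
        C=np.array([[i,j,k] for i in x for j in y for k in z])/1000.
        q=proj(c,o+C@F.T); q=((q-[x0,y0]+.5)*f).astype(int)
        for i in range(8):
            for b in(1,2,4):
                if not i&b: cv2.line(a,tuple(map(int,q[i])),tuple(map(int,q[i|b])),col,1)
    L=p[:3]-F[:,0]*p[4]
    box((-12,0),(-140,140),(4,50),(0,0,255),L);box((-86,-12),(-6,12),(9,53),(255,0,0),L);box((-92,0),(-22.5,22.5),(0,9),(0,255,0),L)
    box((0,12),(-15,15),(-20,0),(255,255,0),p[:3]); box((-150,150),(-15,15),(-20,0),(255,0,255),p[:3])
    box((-79,-77),(26,28),(20,46),(0,255,255),L)
    cv2.imwrite(f'pics/ov_{c}.png',a)
E
python3 fit.py
```

```text
[ 0.57739716 -0.07486905  0.16724815] [-29.91226499  30.03274654] 0.0957912055408412
('top', 'T', (0, 15, 0)) [ 0.6 -0.3]
('top', 'T', (0, -15, 0)) [ 0.3 -0.6]
('top', 'T', (12, 15, 0)) [ 0.3 -0.1]
('top', 'T', (12, -15, 0)) [-0.6  0.5]
('side', 'T', (0, 15, 0)) [ 0.2 -0.3]
('side', 'T', (0, -15, 0)) [-0.4  0.2]
('side', 'T', (12, 15, 0)) [0.3 0.5]
('side', 'T', (12, -15, 0)) [-0.8  0.2]
('top', 'L', (0, 22.5, 9)) [-1.2  0.9]
('top', 'L', (0, -22.5, 9)) [-0.6  0.7]
('side', 'L', (0, 140, 4)) [ 0.8 -0.3]
('side', 'L', (-12, 140, 50)) [-0.4 -0.1]
('top', 'L', (-12, 140, 50)) [ 0.1 -0.3]
('top', 'L', (-12, -140, 50)) [ 0.8 -1.5]
```

View pics/ov_top.png

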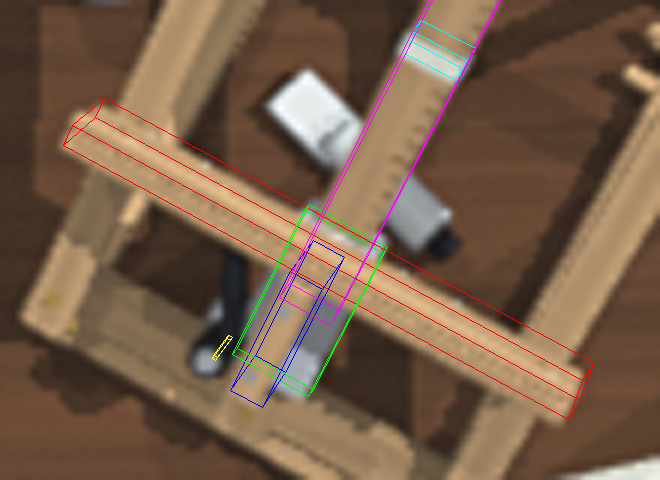

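View pics/ov_side.png

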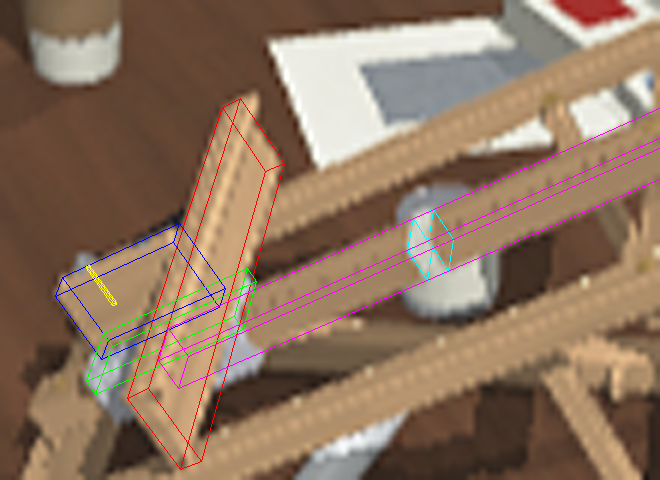

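```bash
cat > fit2.py <<'E'
from geo import *
from scipy.optimize import least_squares
import re
src=open('fit.py').read()
obs=eval(re.search(r"obs=(\[.*?\])\ndef",src,re.S).group(1))
obs+=[('side','L',(-86,12,53),(209.,188.)),('side','L',(-86,-6,9),(216.5,198.5))]
lines=[('top','T',(0,15,0),(309,116)),('top','T',(0,15,0),(268,194.5)),('top','T',(0,-15,0),(318,120.7)),('top','T',(0,-15,0),(277.5,199)),
('top','L',(0,3,53),(261.5,212)),('top','L',(0,3,53),(256,222)),('side','T',(0,15,0),(250,183.5)),('side','T',(0,15,0),(280,171.3))]
def res(p,full=False):
    F=frame(p[3],p[5]); r=[];rl=[]
    off={'top':p[6:8],'side':p[8:10]}
    for c,b,l,px in obs:
        l=np.array(l)/1000.
        if b=='L': l=l-np.array([p[4],0,0])
        r.append(proj(c,p[:3]+F@l)[0]+off[c]-px)
    for c,b,l,px in lines:
        l=np.array(l)/1000.
        if b=='L': l=l-np.array([p[4],0,0])
        q=proj(c,np.array([p[:3]+F@(l+[-.1,0,0]),p[:3]+F@(l+[.1,0,0])]))+off[c]
        d=q[1]-q[0];d/=np.linalg.norm(d);e=q[0]-px;rl.append(d[0]*e[1]-d[1]*e[0])
    if full: return np.array(r),np.array(rl)
    return np.r_[np.ravel(r),rl,(p[5]-np.pi/6)/0.005,p[6:10]/.7]
s=least_squares(res,list(np.load('fit.npy')[:6])+[0]*4,loss='soft_l1')
p=s.x
print(p[:3],np.degrees(p[[3,5]]),p[4],p[6:]) 
a,b=res(p,True)
for o,r in zip(obs,a): print(o[:3],r.round(1))
print(b.round(1)); np.save('fit2.npy',p)
F=frame(p[3],p[5])
L=p[:3]-F[:,0]*p[4]
for th in(.36,.42):
  c_,s_=np.cos(th),np.sin(th)
  for n,v in(('pin',(0,0,46)),('endout',(64,-5,46)),('endin',(64,-14,46))):
    l=np.array([-78+c_*v[0]-s_*v[1],27+s_*v[0]+c_*v[1],v[2]])/1000
    print(th,n,(proj('top',L+F@l)+p[6:8]).round(1))
E
python3 fit2.py
```

```text
[ 0.5773086  -0.07502546  0.16735276] [-30.4307564   30.03104273] 0.09687370083408431 [ 0.00750363 -0.02823885 -0.03951893  0.01014203]
('top', 'T', (0, 15, 0)) [ 0.7 -0.4]
('top', 'T', (0, -15, 0)) [ 0.4 -0.6]
('top', 'T', (12, 15, 0)) [ 0.4 -0.1]
('top', 'T', (12, -15, 0)) [-0.5  0.6]
('side', 'T', (0, 15, 0)) [ 0.2 -0.3]
('side', 'T', (0, -15, 0)) [-0.5  0.2]
('side', 'T', (12, 15, 0)) [0.3 0.5]
('side', 'T', (12, -15, 0)) [-0.9  0.2]
('top', 'L', (0, 22.5, 9)) [-1.5  1. ]
('top', 'L', (0, -22.5, 9)) [-1.  1.]
('side', 'L', (0, 140, 4)) [ 0.9 -0.3]
('side', 'L', (-12, 140, 50)) [-0.3 -0.1]
('top', 'L', (-12, 140, 50)) [-0.1 -0.5]
('top', 'L', (-12, -140, 50)) [ 0.1 -1. ]
('side', 'L', (-86, 12, 53)) [ 0.7 -2.3]
('side', 'L', (-86, -6, 9)) [-0.3  0.8]
[-0.6  0.1  0.3 -0.5  0.7  1.   0.6 -0.4]
0.36 pin [[249.8 219.1]]
0.36 endout [[252.8 199.8]]
0.36 endin [[255.7 200.3]]
0.42 pin [[249.8 219.1]]
0.42 endout [[251.5 199.5]]
0.42 endin [[254.5 199.8]]
```

```bash
python3 - <<'E'
from cell import arm
print([a for a in dir(arm) if a[0]!='_'])
E
cat > plan.py <<'E'
from geo import *
from cell import arm
def target(x,y,z,up=0,mm_world=None):
    """ledge-frame (mm) at start pose -> world TCP; up = mm raised"""
    p=np.load('fit2.npy');F=frame(p[3],p[5]);L=p[:3]-F[:,0]*p[4]
    P=L+F@(np.array([x+up,y,z])/1000); Rt=np.c_[F[:,0],-F[:,1],-F[:,2]]
    return P,Rt
def rel(P,Rt,P0=None,R0=None):
    s=arm.state()
    if P0 is None: P0=np.array(s['eef_pos']);R0=R.from_quat(s['tool_rot']).as_matrix()
    t=R0.T@(P-P0)/.06; rv=R.from_matrix(R0.T@Rt).as_rotvec(degrees=True)/10
    return np.r_[rv,t]
E
python3 - <<'E'
from plan import *
P,Rt=target(-28,12,14); print(P)
P,Rt=target(-28,18,120); print(P)
print(rel(P,Rt).round(3))
s=arm.state()
W=np.array([.42,-.40,.30]); print(rel(W,Rt).round(3))
W=np.array([.40,-.42,.30]);
E
```

```text
['PlanningError', 'get_image', 'hand_in', 'pinch_z', 'state', 'trace']
[ 0.48412827 -0.00637242  0.11697789]
[0.44142555 0.02567054 0.20874785]
[ -1.135   2.857   4.23    7.268 -10.444   0.087]
[-1.135  2.857  4.23   5.338 -3.607 -1.434]
```

play_rows(
  deltas="-0.2 0.5 0.7 0.7 -0.5 -0.2 91; -0.4 1.0 1.4 1.5 -1.0 -0.4 91; -0.6 1.4 2.1 2.3 -1.5 -0.6 91; -0.8 1.9 2.8 3.1 -2.1 -0.8 91; -1.0 2.4 3.5 3.9 -2.7 -1.0 91; -1.135 2.857 4.23 4.6 -3.2 -1.3 91; -1.135 2.857 4.23 5.3 -3.6 -1.43 91; -1.135 2.857 4.23 5.4 -4.4 -1.43 91",
)

```text
time: 1.6
eef_pos: [0.4148, -0.352, 0.3011]
tool_rot: [0.932, -0.253, 0.251, 0.068]
wrist_force: [0.3, 0.4, 0.7]
gripper_width: 0.0911
```

Run:
```python
from plan import *
s=arm.state(); print(s['time'],s['eef_pos'],s['joint_pos'].round(3))
P,Rt=target(-28,18,120); print(rel(P,Rt).round(3))
```

```text
1.6 [ 0.41481703 -0.35204668  0.30107694] [-0.817 -0.18   2.252  0.263  0.577  1.099]
[-0.    -0.012  0.006 -3.193 -5.656 -0.079]
```

play_rows(
  deltas="0 0 0 -0.4 -0.7 -0.01 91; 0 0 0 -0.8 -1.4 -0.02 91; 0 0 0 -1.2 -2.1 -0.03 91; 0 0 0 -1.6 -2.8 -0.04 91; 0 0 0 -2.0 -3.5 -0.05 91; 0 0 0 -2.4 -4.2 -0.06 91; 0 0 0 -2.8 -4.9 -0.07 91; 0 0 0 -3.1 -5.5 -0.08 91; 0 0 0 -3.19 -5.65 -0.08 91; 0 0 0 -3.19 -5.65 -0.08 91",
)

```text
time: 2.85
eef_pos: [0.4398, 0.0254, 0.208]
tool_rot: [0.932, -0.253, 0.25, 0.068]
wrist_force: [-0.1, -0.1, -0.5]
gripper_width: 0.0909
```

Run:
```python
from plan import *
s=arm.state(); print(s['time'],s['eef_pos'],s['joint_pos'].round(3))
P,Rt=target(-28,18,120); print(rel(P,Rt).round(3))
for n in('top','side'):
    cv2.imwrite(f'pics/{n}1.png',arm.get_image(n)['color'][:,:,::-1])
from crop import crop
crop("pics/side1.png","pics/s4.png",190,120,130,90,6)
crop("pics/top1.png","pics/t4.png",215,130,130,100,6)
```

```text
2.85 [0.4398232  0.02536814 0.20800084] [ 0.211 -0.184  2.451 -0.668  0.577  2.825]
[-0.004  0.002  0.01   0.024 -0.018 -0.001]
```

View pics/s4.png

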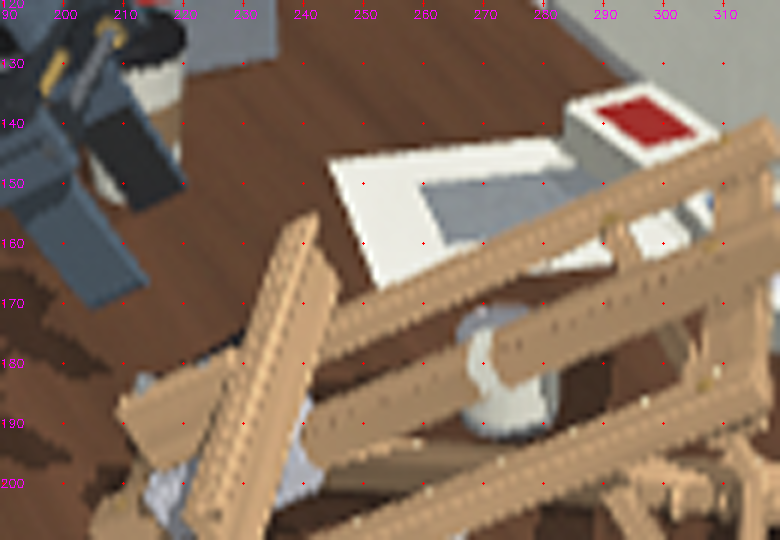

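View pics/t4.png

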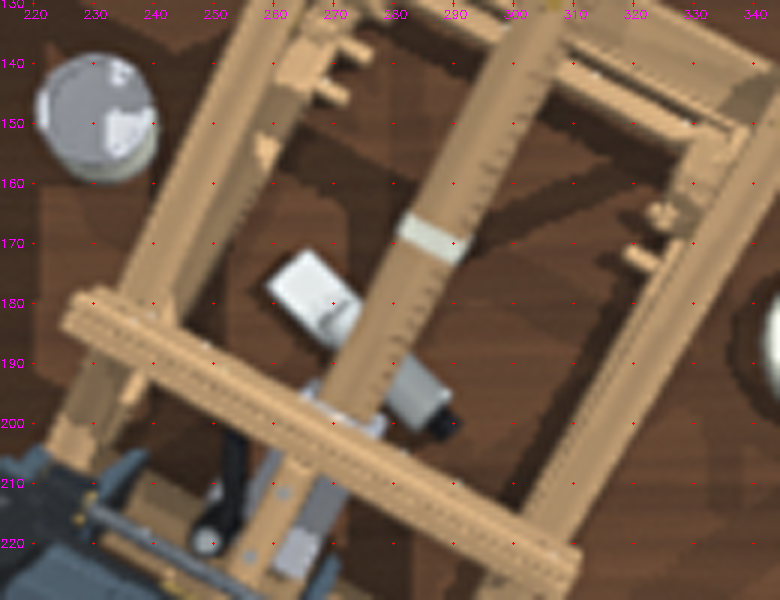

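Run:
```python
from plan import *
s=arm.state(); R0=R.from_quat(s['tool_rot']).as_matrix(); P=s['eef_pos']
for y in(45.5,59,-45.5,-59):
  for x in(-16,16):
    for z in (0,-30):
      q=P+R0@(np.array([x,y,z])/1000); print(x,y,z,proj('side',q).round(1),proj('top',q).round(1))
from crop import crop
crop("pics/top1.png","pics/t5.png",200,190,80,60,10)
crop("pics/side1.png","pics/s5.png",180,120,60,60,10)
```

```text
-16 45.5 0 [[205.5 170.9]] [[264.2 230.2]]
-16 45.5 -30 [[199.9 163.1]] [[261.3 234.9]]
16 45.5 0 [[214.3 166.7]] [[269.  221.2]]
16 45.5 -30 [[208.7 158.8]] [[266.2 225.7]]
-16 59 0 [[204.5 173.2]] [[268.4 232.6]]
-16 59 -30 [[198.8 165.3]] [[265.6 237.3]]
16 59 0 [[213.3 169. ]] [[273.3 223.6]]
16 59 -30 [[207.7 161. ]] [[270.6 228.2]]
-16 -45.5 0 [[212.1 156.2]] [[235.9 214.3]]
-16 -45.5 -30 [[206.8 148.6]] [[232.2 218.5]]
16 -45.5 0 [[220.4 152.1]] [[240.2 205.1]]
16 -45.5 -30 [[215.2 144.4]] [[236.6 209.2]]
-16 -59 0 [[213.  154.1]] [[231.7 211.9]]
-16 -59 -30 [[207.8 146.6]] [[227.9 216.1]]
16 -59 0 [[221.3 150. ]] [[236.  202.8]]
16 -59 -30 [[216.1 142.4]] [[232.3 206.7]]
```

View pics/t5.png

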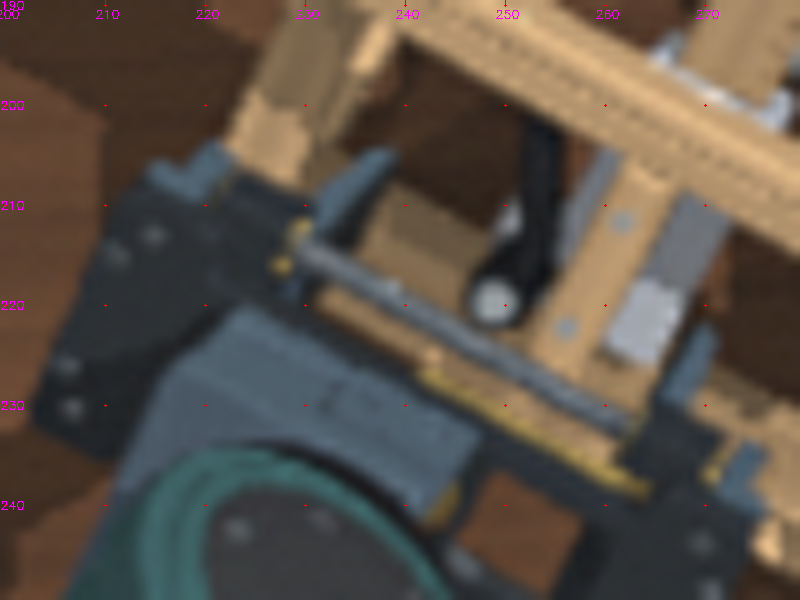

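View pics/s5.png

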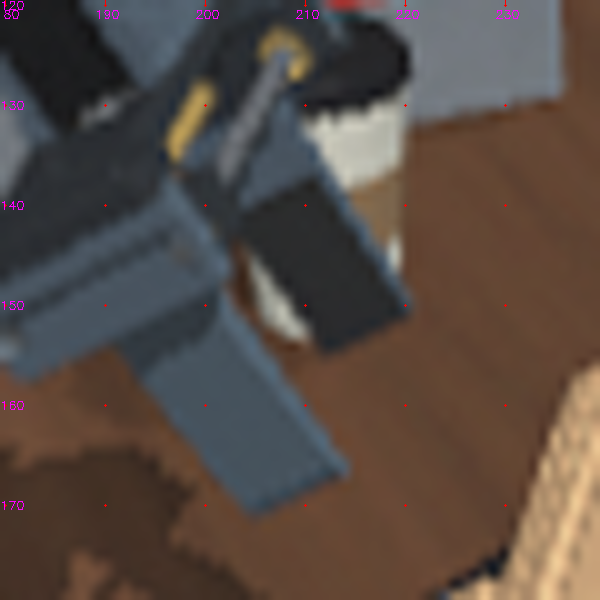

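play_rows(
  deltas="0 0 0 -0.03 -0.01 0.3 91; 0 0 0 -0.06 -0.01 0.6 91; 0 0 0 -0.08 -0.01 0.9 91; 0 0 0 -0.08 -0.01 1.1 91; 0 0 0 -0.08 -0.01 1.15 91",
)

```text
time: 3.58
eef_pos: [0.4662, 0.0087, 0.1457]
tool_rot: [0.932, -0.254, 0.25, 0.068]
wrist_force: [-0.3, -0.5, -0.3]
gripper_width: 0.0914
```

Run:
```python
from plan import *
s=arm.state(); print(s['time'],s['eef_pos'],s['joint_pos'].round(3),s['wrist_force'])
P,Rt=target(-34,18,50); print(rel(P,Rt).round(3))
for n in('top','side'):
    cv2.imwrite(f'pics/{n}2.png',arm.get_image(n)['color'][:,:,::-1])
s=arm.state(); R0=R.from_quat(s['tool_rot']).as_matrix(); P=s['eef_pos']
for y in(45.5,-45.5):
  for x in(-16,16):
      q=P+R0@(np.array([x,y,0])/1000); print(x,y,proj('side',q).round(1),proj('top',q).round(1))
from crop import crop
crop("pics/side2.png","pics/s6.png",190,140,70,70,9)
crop("pics/top2.png","pics/t6.png",215,170,80,60,10)
```

```text
3.575 [0.46624314 0.00868807 0.14566971] [ 0.151  0.006  2.441 -0.889  0.42   3.03 ] [-0.26243282 -0.4628349  -0.31924859]
[ 0.008  0.003 -0.008 -0.007 -0.035  0.006]
-16 45.5 [[216.9 189. ]] [[269.6 221.5]]
16 45.5 [[225.6 185.1]] [[274.2 213. ]]
-16 -45.5 [[222.8 173.6]] [[242.9 206.6]]
16 -45.5 [[231.  169.8]] [[247.1 197.9]]
```

View pics/s6.png

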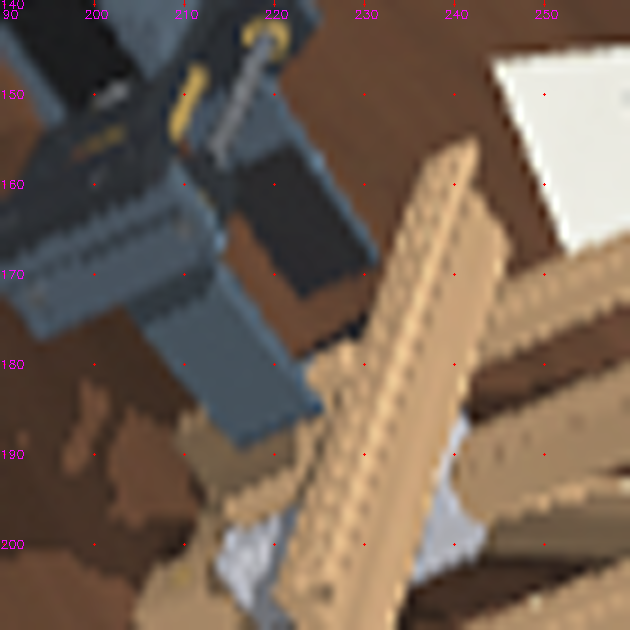

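View pics/t6.png

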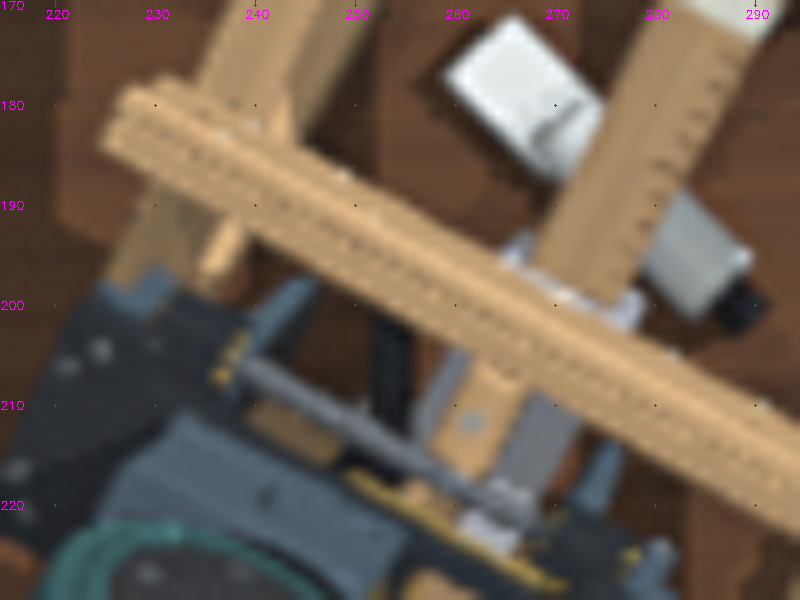

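```bash
cat > kin.py <<'E'
from geo import *
from scipy.optimize import least_squares
data=[([-1.37928839,.37944465,1.73475939,0,1.02853424,-.0333267],[.15596717,-.6819954,.21327362],[.993688313,.112174902,-3.5e-5,-5.7e-4]),
([-.817,-.18,2.252,.263,.577,1.099],[.41481703,-.35204668,.30107694],[.932,-.253,.251,.068]),
([.211,-.184,2.451,-.668,.577,2.825],[.4398232,.02536814,.20800084],[.932,-.253,.25,.068]),
([.151,.006,2.441,-.889,.42,3.03],[.46624314,.00868807,.14566971],[.932,-.254,.25,.068])]
def Rz(a):return R.from_euler('z',a).as_matrix()
def Ry(a):return R.from_euler('y',a).as_matrix()
def fk(q,k,s4=1,s6=1):
    h,a1,a2,a3,d4,d6=k
    A=Rz(q[0]);p=np.array([0,0,h])+A@[a1,0,0]
    A=A@Ry(q[1]);p=p+A@[0,0,a2]
    A=A@Ry(q[2]);p=p+A@[a3,0,d4]
    A=A@Rz(s4*q[3])@Ry(q[4]);p=p+A@[0,0,d6]
    A=A@Rz(s6*q[5]+C6)
    return p,A
C6=np.pi/2
if __name__=='__main__':
    for s4 in(1,-1):
     for s6 in(1,-1):
      for C6 in (0,np.pi/2,np.pi,-np.pi/2):
        e=[np.degrees((R.from_matrix(fk(q,[0]*6,s4,s6)[1]).inv()*R.from_quat(o)).magnitude()) for q,p,o in data]
        if max(e)<5: print(s4,s6,C6,np.round(e,2))
        if max(e)<5:
            f=lambda k:np.ravel([(fk(q,k,s4,s6)[0]-p)*1000 for q,p,o in data])
            s=least_squares(f,[.4,.1,.6,.1,.5,.25]); print(s.x.round(4),f(s.x).round(1))
            np.save('kin.npy',np.r_[s.x,s4,s6,C6])
E
python3 kin.py
```

```text
1 1 1.5707963267948966 [0.   0.04 0.05 0.1 ]
[0.3027 0.027  0.5174 0.0435 0.5894 0.2232] [-22.7  -5.6   4.8 -23.6 -18.5  -3.7   5.1  -7.2  -1.4  -0.6  -9.3   0.4]
```

```bash
cat > kin2.py <<'E'
from kin import *
def fk2(q,k):
    h,a1,a2,a3,d4,d6,yl,e5,w5,w6x=k[:10]
    A=Rz(q[0]);p=np.array([0,0,h])+A@[a1,0,0]
    A=A@Ry(q[1]);p=p+A@[0,0,a2]
    A=A@Ry(q[2]);p=p+A@[a3,yl,d4]
    A=A@Rz(q[3]);p=p+A@[w6x,0,0]
    A=A@Ry(q[4]);p=p+A@[e5,w5,d6]
    return p,A@Rz(q[5]+np.pi/2)
if __name__=='__main__':
    k0=np.array([.4,.1,.6,.1,.5,.25,0,0,0,0])
    def f(k):return np.r_[np.ravel([(fk2(q,k)[0]-p)*1000 for q,p,o in data]),(k-k0)[:6]*.5,k[6:10]*2]
    for m in range(1):
        s=least_squares(f,k0); print(s.x.round(4),f(s.x).round(1)[:12]); np.save('kin2.npy',s.x)
E
python3 kin2.py
```

```text
[ 3.189e-01 -1.600e-03  5.501e-01  4.070e-02  6.056e-01  2.680e-01
  2.410e-02 -4.000e-04 -8.000e-04  7.000e-04] [ 0.  0.  0. -0. -0. -0.  0. -0. -0. -0.  0.  0.]
```

```bash
cat > ik.py <<'E'
from kin2 import *
from plan import target
k=np.load('kin2.npy')
lo=np.array([-2.77,-.74,0,-1.06,.31,-3.08]);hi=np.array([2.77,2.19,2.66,4.2,2.87,3.08])
def ik(P,Rt,q0):
    def f(q):
        p,A=fk2(q,k); return np.r_[(p-P)*10,R.from_matrix(A.T@Rt).as_rotvec()]
    s=least_squares(f,q0); return s.x,np.linalg.norm(s.fun)
def pose(x,y,z,up,tilt=0,flip=False,roll=0):
    P,Rt=target(x,y,z,up)
    # tilt about tool y(= -ledge y)
    Rt=Rt@R.from_euler('y',tilt,degrees=True).as_matrix()@R.from_euler('x',roll,degrees=True).as_matrix()
    if flip: Rt=Rt@R.from_euler('z',np.pi).as_matrix()
    return P,Rt
if __name__=='__main__':
  for tilt,roll in((0,0),(10,0),(-10,0),(0,10),(0,-10)):
    q=[.151,.006,2.441,-.889,.42,3.03]
    for x,y,z,up in((-34,18,50,0),(-34,18,14,0),(-28,10,14,0),(-28,10,14,50),(-28,8,14,97)):
        P,Rt=pose(x,y,z,up,tilt,False,roll); q,e=ik(P,Rt,q); print(tilt,roll,(x,y,z,up),q.round(2),round(e,5),'tool z',Rt[:,2].round(2))
E
python3 ik.py
```

```text
0 0 (-34, 18, 50, 0) [ 0.15  0.01  2.44 -0.89  0.42  3.04] 0.0 tool z [ 0.43 -0.25 -0.87]
0 0 (-34, 18, 14, 0) [ 0.12  0.11  2.42 -1.06  0.36  3.19] 0.0 tool z [ 0.43 -0.25 -0.87]
0 0 (-28, 10, 14, 0) [ 0.1   0.1   2.42 -1.04  0.35  3.15] 0.0 tool z [ 0.43 -0.25 -0.87]
0 0 (-28, 10, 14, 50) [ 0.04  0.1   2.36 -0.87  0.36  2.91] 0.0 tool z [ 0.43 -0.25 -0.87]
0 0 (-28, 8, 14, 97) [-0.02  0.1   2.29 -0.73  0.38  2.72] 0.0 tool z [ 0.43 -0.25 -0.87]
10 0 (-34, 18, 50, 0) [ 0.23  0.03  2.5  -1.44  0.46  3.62] 0.0 tool z [ 0.55 -0.33 -0.77]
10 0 (-34, 18, 14, 0) [ 0.19  0.14  2.48 -1.65  0.44  3.82] 0.0 tool z [ 0.55 -0.33 -0.77]
10 0 (-28, 10, 14, 0) [ 0.16  0.13  2.48 -1.66  0.43  3.81] 0.0 tool z [ 0.55 -0.33 -0.77]
10 0 (-28, 10, 14, 50) [ 0.09  0.11  2.42 -1.54  0.38  3.61] 0.0 tool z [ 0.55 -0.33 -0.77]
10 0 (-28, 8, 14, 97) [ 0.03  0.1   2.35 -1.4   0.35  3.4 ] 0.0 tool z [ 0.55 -0.33 -0.77]
-10 0 (-34, 18, 50, 0) [ 0.09  0.02  2.37 -0.43  0.5   2.54] 0.0 tool z [ 0.3  -0.17 -0.94]
-10 0 (-34, 18, 14, 0) [ 0.06  0.11  2.36 -0.49  0.42  2.58] 0.0 tool z [ 0.3  -0.17 -0.94]
-10 0 (-2
[... 484 characters left out ...]
  2.47 -1.01  0.11  3.02] 0.0 tool z [ 0.51 -0.1  -0.85]
0 10 (-28, 10, 14, 50) [-0.07  0.07  2.4  -0.46  0.15  2.42] 0.0 tool z [ 0.51 -0.1  -0.85]
0 10 (-28, 8, 14, 97) [-0.12  0.07  2.33 -0.2   0.2   2.12] 0.0 tool z [ 0.51 -0.1  -0.85]
0 -10 (-34, 18, 50, 0) [ 0.24  0.08  2.38 -0.91  0.63  3.13] 0.0 tool z [ 0.34 -0.4  -0.85]
0 -10 (-34, 18, 14, 0) [ 0.21  0.17  2.36 -1.01  0.58  3.22] 0.0 tool z [ 0.34 -0.4  -0.85]
0 -10 (-28, 10, 14, 0) [ 0.19  0.16  2.36 -1.01  0.57  3.2 ] 0.0 tool z [ 0.34 -0.4  -0.85]
0 -10 (-28, 10, 14, 50) [ 0.12  0.15  2.3  -0.93  0.58  3.05] 0.0 tool z [ 0.34 -0.4  -0.85]
0 -10 (-28, 8, 14, 97) [ 0.07  0.15  2.24 -0.86  0.59  2.91] 0.0 tool z [ 0.34 -0.4  -0.85]
```

Run:
```python
from ik import *
from plan import rel
for a in((-38,18,50,0,-8),(-38,18,14,0,-8),(-38,10,14,0,-8)):
    print(rel(*pose(*a)).round(3))
```

```text
[ 0.004 -0.8   -0.006 -0.075 -0.028  0.014]
[ 0.004 -0.8   -0.006 -0.075 -0.028  0.614]
[ 0.004 -0.8   -0.006 -0.075  0.105  0.614]
```

play_rows(
  deltas="0 -0.4 0 -0.04 -0.01 0.01 91; 0 -0.8 0 -0.07 -0.01 0.01 91; 0 -0.8 0 -0.07 -0.01 0.2 91; 0 -0.8 0 -0.07 -0.01 0.4 91; 0 -0.8 0 -0.07 -0.01 0.55 91; 0 -0.8 0 -0.07 -0.01 0.6 91; 0 -0.8 0 -0.07 -0.01 0.6 91",
)

```text
time: 4.55
eef_pos: [0.4788, 0.0029, 0.1123]
tool_rot: [0.947, -0.258, 0.184, 0.05]
wrist_force: [-0.9, 0.4, 0.1]
gripper_width: 0.0907
```

Run:
```python
from ik import *
from plan import *
s=arm.state(); print(s['time'],s['joint_pos'].round(3),s['wrist_force'])
print(rel(*pose(-38,18,14,0,-8)).round(3))
for n in('top','side'):
    cv2.imwrite(f'pics/{n}3.png',arm.get_image(n)['color'][:,:,::-1])
R0=R.from_quat(s['tool_rot']).as_matrix(); P=s['eef_pos']
for y in(45.5,-45.5):
  for x in(-16,16):
      q=P+R0@(np.array([x,y,0])/1000); print(x,y,proj('side',q).round(1),proj('top',q).round(1))
from crop import crop
crop("pics/side3.png","pics/s7.png",190,140,70,70,9)
crop("pics/top3.png","pics/t7.png",215,170,80,60,10)
```

```text
4.55 [ 0.078  0.109  2.377 -0.589  0.397  2.697] [-0.94523074  0.4176461   0.10001448]
[ 0.003  0.003  0.001  0.008 -0.011  0.009]
-16 45.5 [[221.8 197.7]] [[271.5 218.1]]
16 45.5 [[231.1 195.1]] [[276.2 209.3]]
-16 -45.5 [[227.3 182.1]] [[245.5 203.6]]
16 -45.5 [[236.1 179.4]] [[250.  194.8]]
```

View pics/s7.png

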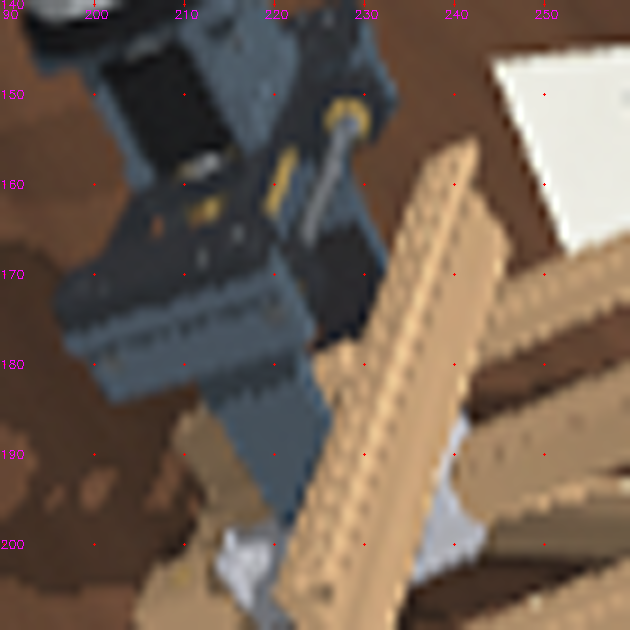

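View pics/t7.png

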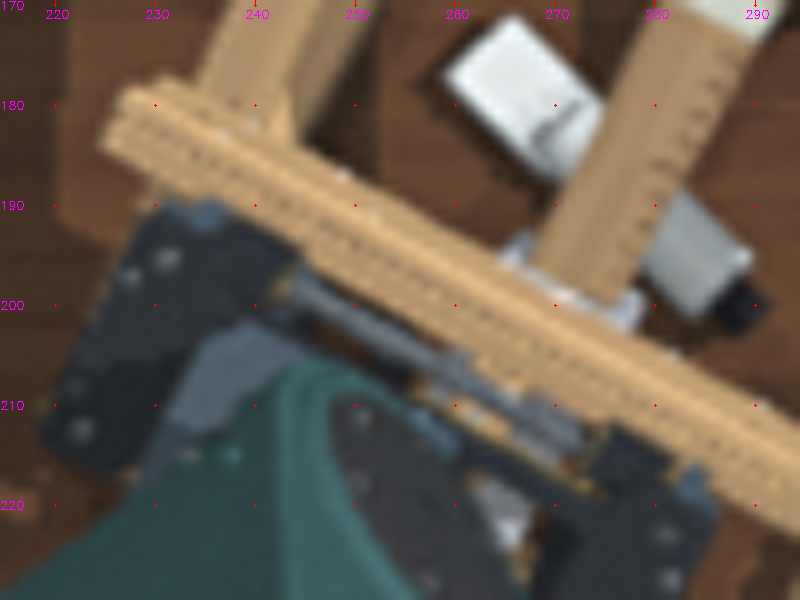

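play_rows(
  deltas="0 0 0 0 0.07 0 91; 0 0 0 0 0.13 0 91; 0 0 0 0.06 0.13 -0.01 91; 0 0 0 0.12 0.13 -0.02 91; 0 0 0 0.2 0.13 -0.03 91; 0 0 0 0.3 0.13 -0.04 91; 0 0 0 0.4 0.13 -0.055 91; 0 0 0 0.5 0.13 -0.07 91; 0 0 0 0.6 0.13 -0.083 91; 0 0 0 0.7 0.13 -0.097 91; 0 0 0 0.8 0.13 -0.11 91; 0 0 0 0.8 0.13 -0.11 91",
)

```text
time: 6.15
eef_pos: [0.512, -0.0252, 0.1372]
tool_rot: [0.947, -0.258, 0.185, 0.05]
wrist_force: [-2.7, -0.5, -1.0]
gripper_width: 0.0909
```

```bash
cat > look.py <<'E'
import sys
from ik import *
from plan import *
from crop import crop
def look(i,x=-38,y=10,up=0):
    s=arm.state(); print(s['time'],s['joint_pos'].round(3),s['wrist_force'].round(1),s['gripper_width'])
    p=np.load('fit2.npy');F=frame(p[3],p[5]);L=p[:3]-F[:,0]*p[4]
    print('TCP in start ledge frame mm',(F.T@(np.array(s['eef_pos'])-L)*1000).round(1),'force in ledge frame',(F.T@s['wrist_force']).round(1))
    for n in('top','side'):
        cv2.imwrite(f'pics/{n}{i}.png',arm.get_image(n)['color'][:,:,::-1])
    crop(f"pics/side{i}.png",f"pics/s_{i}.png",210,130,80,80,9)
    crop(f"pics/top{i}.png",f"pics/t_{i}.png",230,140,80,75,9)
E
python3 -c "
from look import *
look(4)"
```

```text
6.15 [ 0.006  0.102  2.316 -0.477  0.432  2.514] [-2.7 -0.5 -1. ] 0.09091906958990838
TCP in start ledge frame mm [11.2  9.9 14.7] force in ledge frame [-2.3 -1.8  0.2]
```

View pics/s_4.png

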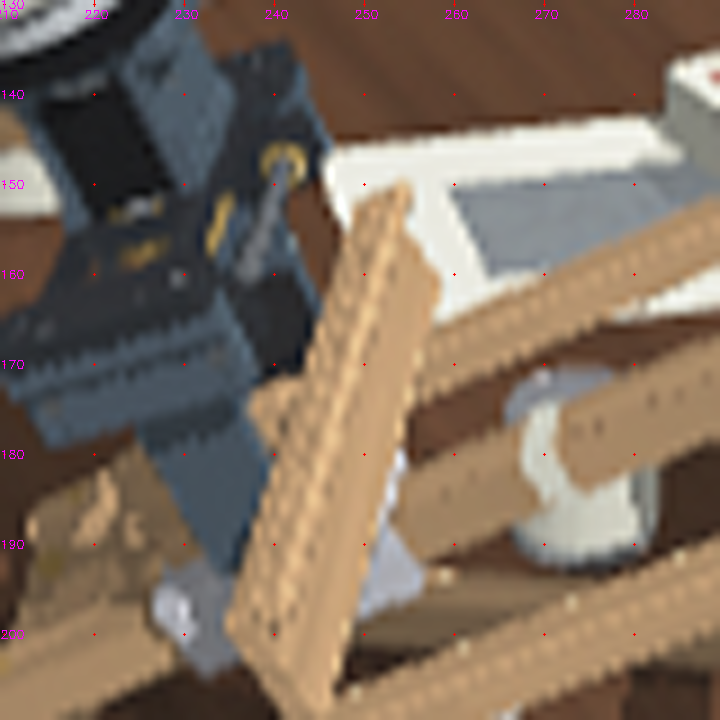

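View pics/t_4.png

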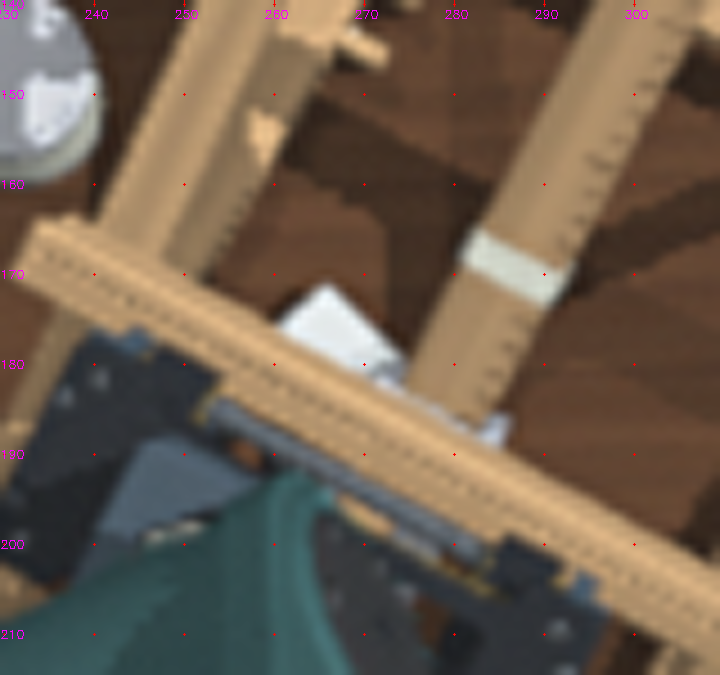

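```bash
cat > ov.py <<'E'
from geo import *
def ov(i,up,f=7):
    p=np.load('fit2.npy');F=frame(p[3],p[5])
    for c in('top','side'):
        x0,y0=(225,140) if c=='top' else (205,130)
        a=cv2.imread(f'pics/{c}{i}.png')[y0:y0+85,x0:x0+105]
        a=cv2.resize(a,None,fx=f,fy=f,interpolation=cv2.INTER_CUBIC)
        def box(x,y,z,col,o):
            C=np.array([[i,j,k] for i in x for j in y for k in z])/1000.
            q=((proj(c,o+C@F.T)-[x0,y0]+.5)*f).astype(int)
            for i in range(8):
                for b in(1,2,4):
                    if not i&b: cv2.line(a,tuple(map(int,q[i])),tuple(map(int,q[i|b])),col,1)
        L=p[:3]-F[:,0]*(p[4]-up/1000)
        box((-12,0),(-140,140),(4,50),(0,0,255),L);box((-92,0),(-22.5,22.5),(0,9),(0,255,0),L)
        box((0,12),(-15,15),(-20,0),(255,255,0),p[:3])
        cv2.imwrite(f'pics/o{i}_{c}_{int(up)}.png',a)
def track(a,b,guess):
    """board shift (mm) from image set a to b: gradient patch match of the board's left end"""
    p=np.load('fit2.npy');F=frame(p[3],p[5])
    L=lambda up:p[:3]-F[:,0]*(p[4]-up/1000)
    for c,pts in(('top',[(-6,y,50) for y in(-130,-100,120,136)]),('side',[(-4,y,45) for y in (136,120,100,-120)]+[(0,136,10),(0,115,15)])):
        A=cv2.imread(f'pics/{c}{a}.png');B=cv2.imread(f'pics/{c}{b}.png')
        for l in pts:
            l=np.array(l)/1000.
            ga=proj(c,L(0)+F@l)[0];tmpl=cv2.getRectSubPix(A,(9,9),tuple(map(float,ga)))
            best=[]
            for up in np.arange(guess-12,guess+12,.5):
                gb=proj(c,L(up)+F@l)[0]
                best.append((cv2.matchTemplate(cv2.getRectSubPix(B,(9,9),tuple(map(float,gb))),tmpl,cv2.TM_CCOEFF_NORMED)[0,0],up))
            print(c,l,max(best))
E
python3 -c "
from ov import *
ov(4,44); track(0,4,44)"
```

```text
top [-0.006 -0.13   0.05 ] (np.float32(0.9873463), np.float64(49.0))
top [-0.006 -0.1    0.05 ] (np.float32(0.98545545), np.float64(48.5))
top [-0.006  0.12   0.05 ] (np.float32(0.98601806), np.float64(49.0))
top [-0.006  0.136  0.05 ] (np.float32(0.9909391), np.float64(49.0))
side [-0.004  0.136  0.045] (np.float32(-0.07374386), np.float64(32.0))
side [-0.004  0.12   0.045] (np.float32(0.4329207), np.float64(35.0))
side [-0.004  0.1    0.045] (np.float32(0.7685806), np.float64(46.0))
side [-0.004 -0.12   0.045] (np.float32(0.8176846), np.float64(47.5))
side [0.    0.136 0.01 ] (np.float32(-0.08571085), np.float64(55.5))
side [0.    0.115 0.015] (np.float32(0.1392246), np.float64(33.0))
```

View pics/o4_top_44.png

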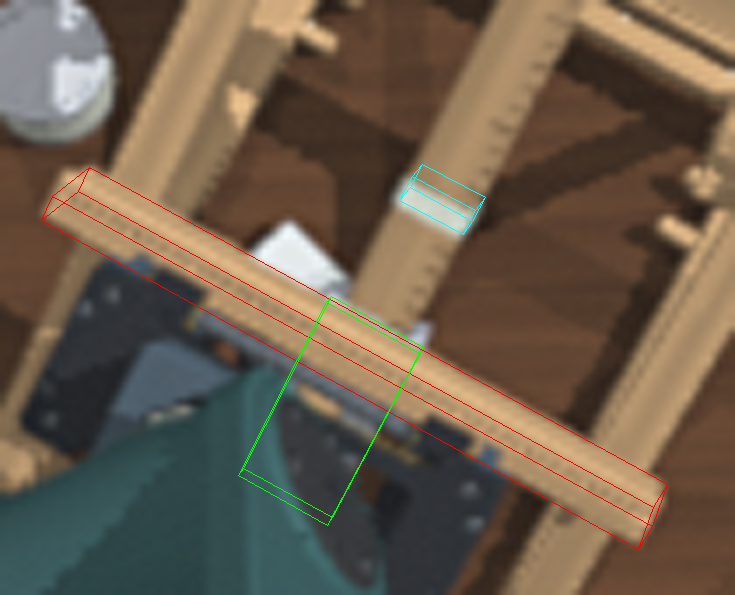

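View pics/o4_side_44.png

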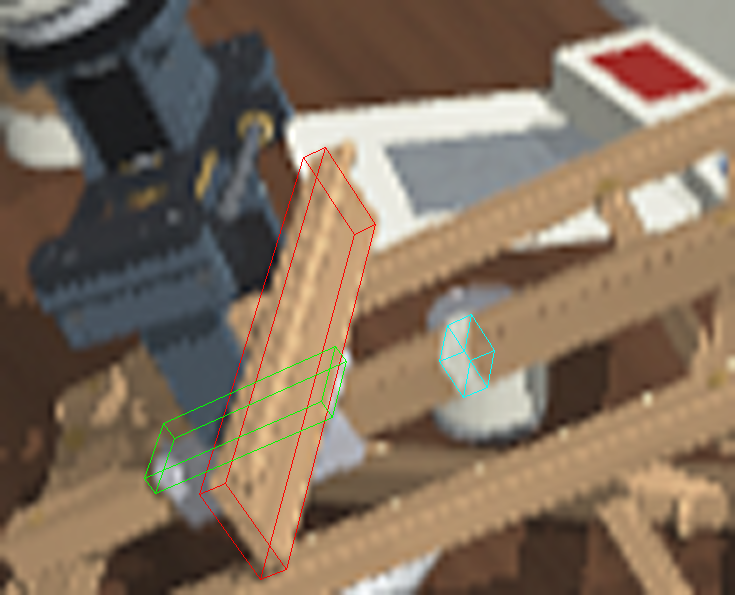

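```bash
sed -e "s/^obs+=.*/obs=[o for o in obs if o[2] not in((0,22.5,9),(0,-22.5,9))]/; s/fit2.npy/fit3.npy/" fit2.py > fit3.py; python3 fit3.py
python3 - <<'E'
from crop import crop
crop("pics/side4.png","pics/a.png",240,145,45,60,10)
crop("pics/top4.png","pics/b.png",225,155,40,30,18)
crop("pics/top4.png","pics/c.png",295,195,40,35,18)
E
```

```text
[ 0.57734985 -0.07482355  0.16751775] [-30.62016504  29.97987782] 0.09895087316925508 [-0.02960763  0.10992722  0.0986364  -0.00920175]
('top', 'T', (0, 15, 0)) [ 0.6 -0.3]
('top', 'T', (0, -15, 0)) [ 0.3 -0.5]
('top', 'T', (12, 15, 0)) [ 0.3 -0. ]
('top', 'T', (12, -15, 0)) [-0.6  0.7]
('side', 'T', (0, 15, 0)) [ 0.3 -0.4]
('side', 'T', (0, -15, 0)) [-0.4  0.1]
('side', 'T', (12, 15, 0)) [0.4 0.4]
('side', 'T', (12, -15, 0)) [-0.8  0.1]
('side', 'L', (0, 140, 4)) [ 0.7 -0.2]
('side', 'L', (-12, 140, 50)) [-0.5 -0. ]
('top', 'L', (-12, 140, 50)) [-0.5 -0. ]
('top', 'L', (-12, -140, 50)) [-0.5 -0.3]
[-0.4 -0.   0.4 -0.6  0.5  0.7  0.5 -0.4]
0.36 pin [[249.3 219.6]]
0.36 endout [[252.3 200.3]]
0.36 endin [[255.2 200.9]]
0.42 pin [[249.3 219.6]]
0.42 endout [[251.1 200.1]]
0.42 endin [[254.  200.4]]
```

View pics/a.png

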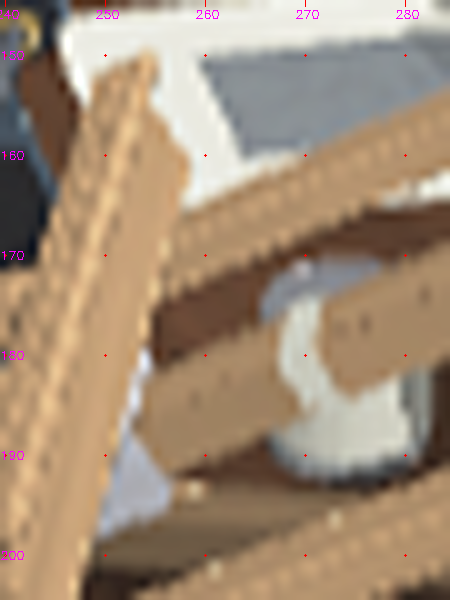

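View pics/b.png

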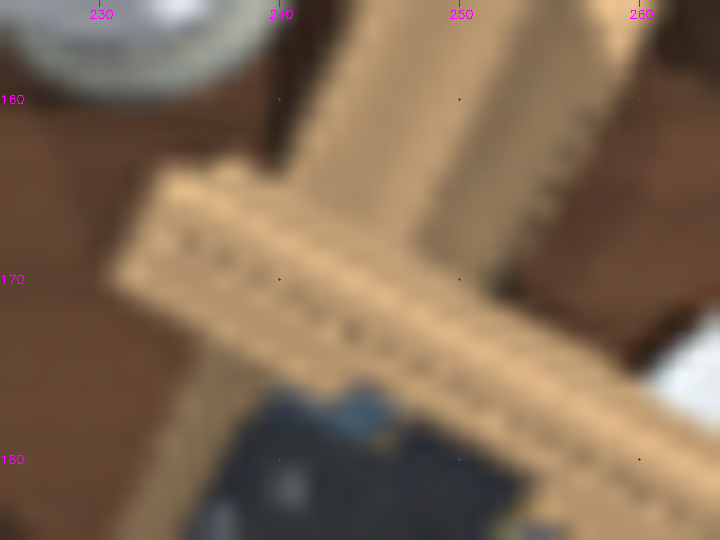

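View pics/c.png

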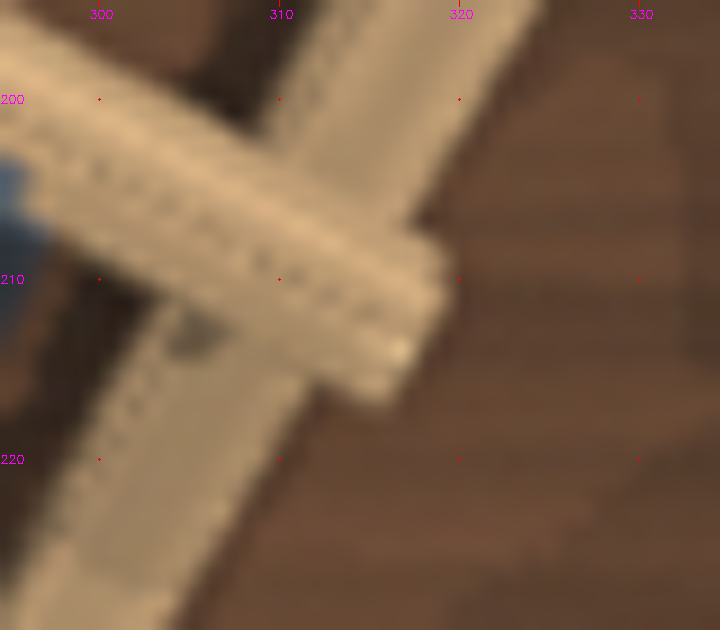

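```bash
sed -i 's/fit2.npy/fit3.npy/' ov.py look.py plan.py
python3 - <<'E'
from geo import *
p=np.load('fit3.npy');F=frame(p[3],p[5])
for up in(46,49,52):
    L=p[:3]-F[:,0]*(p[4]-up/1000)
    print(up,(proj('side',L+F@[0,.14,.004])+p[8:10]).round(1),'obs 258.2 161',(proj('top',L+F@[-.012,.14,.05])+p[6:8]).round(1),'obs 231 170',(proj('top',L+F@[-.012,-.14,.05])+p[6:8]).round(1),'obs 316 217')
E
```

```text
46 [[258.4 161.5]] obs 258.2 161 [[230.4 171. ]] obs 231 170 [[315.5 218.3]] obs 316 217
49 [[259.1 161.1]] obs 258.2 161 [[230.7 170.1]] obs 231 170 [[316.  217.4]] obs 316 217
52 [[259.9 160.8]] obs 258.2 161 [[231.1 169.2]] obs 231 170 [[316.5 216.6]] obs 316 217
```

play_rows(
  deltas="0 0 0 0.1 0 -0.014 91; 0 0 0 0.2 0 -0.028 91; 0 0 0 0.3 0 -0.042 91; 0 0 0 0.4 0 -0.056 91; 0 0 0 0.5 0 -0.07 91; 0 0 0 0.6 0 -0.083 91; 0 0 0 0.7 0 -0.098 91; 0 0 0 0.7 0 -0.098 91; 0 0 0 0.7 0 -0.098 91",
)

```text
time: 7.38
eef_pos: [0.543, -0.0436, 0.158]
tool_rot: [0.947, -0.258, 0.184, 0.05]
wrist_force: [-2.4, 1.7, -0.9]
gripper_width: 0.0911
```

```bash
python3 -c "
from look import *
look(5)
from ov import *
track(0,5,92); ov(5,92)"
```

```text
7.375 [-0.035  0.11   2.252 -0.405  0.471  2.401] [-2.4  1.7 -0.9] 0.09112819324131606
TCP in start ledge frame mm [54.8  9.3 14.5] force in ledge frame [-3.   0.2  0.7]
top [-0.006 -0.13   0.05 ] (np.float32(0.9846453), np.float64(90.0))
top [-0.006 -0.1    0.05 ] (np.float32(0.98305124), np.float64(91.0))
top [-0.006  0.12   0.05 ] (np.float32(0.9743755), np.float64(90.5))
top [-0.006  0.136  0.05 ] (np.float32(0.21895222), np.float64(89.5))
side [-0.004  0.136  0.045] (np.float32(0.5733163), np.float64(103.5))
side [-0.004  0.12   0.045] (np.float32(0.33908594), np.float64(103.5))
side [-0.004  0.1    0.045] (np.float32(0.35461637), np.float64(102.5))
side [-0.004 -0.12   0.045] (np.float32(0.7206361), np.float64(90.0))
side [0.    0.136 0.01 ] (np.float32(0.52546513), np.float64(90.5))
side [0.    0.115 0.015] (np.float32(0.51718605), np.float64(91.0))
```

View pics/o5_top_92.png

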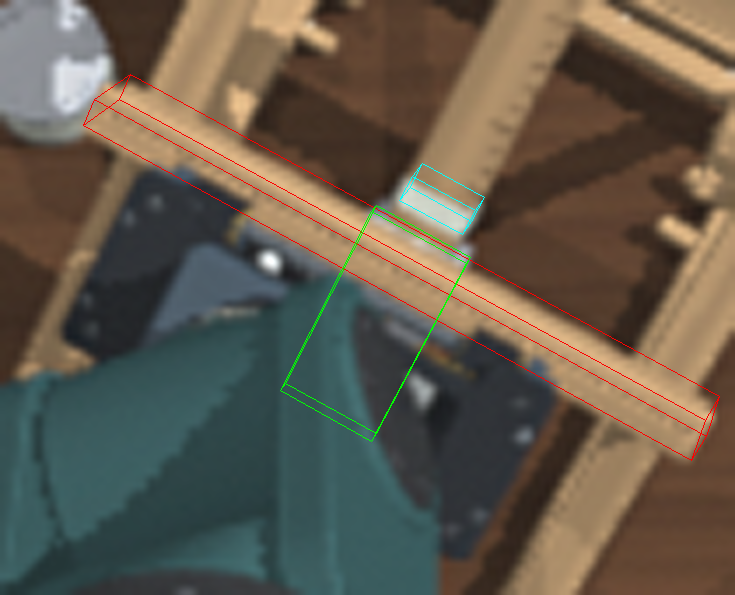

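View pics/o5_side_92.png

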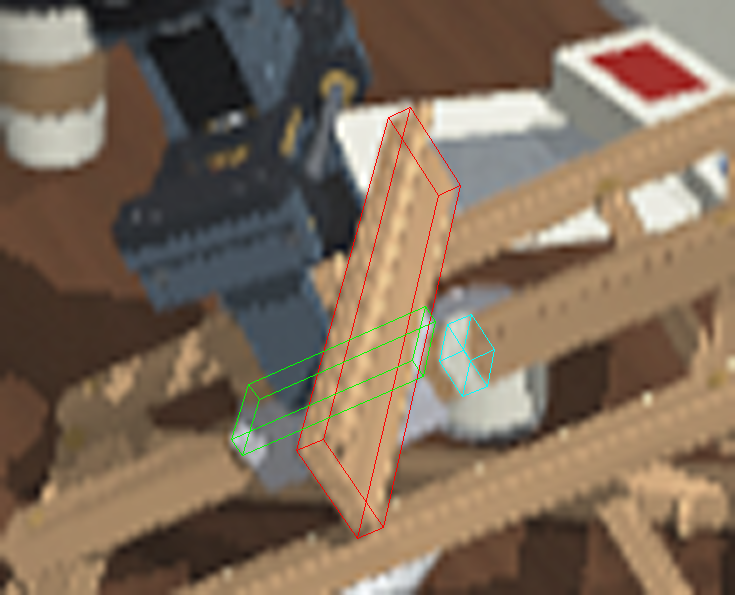

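View pics/s_5.png

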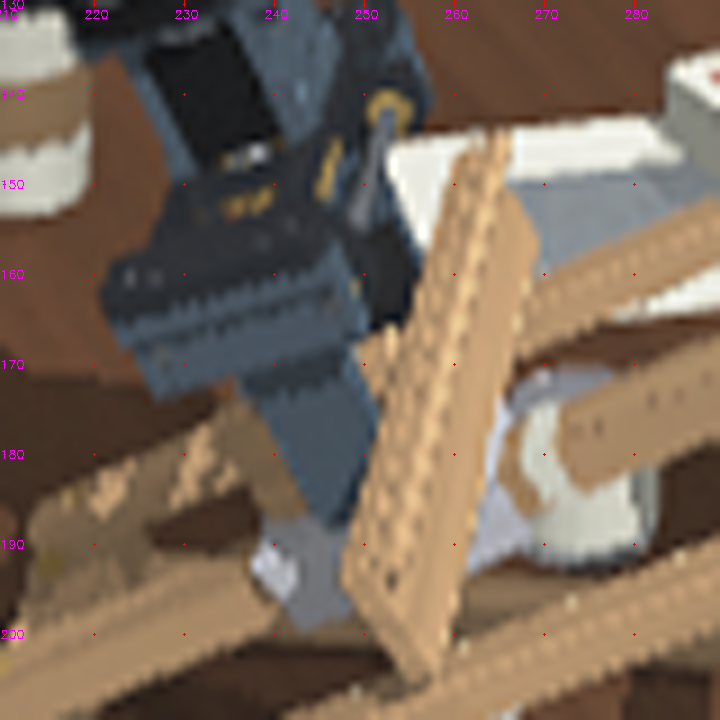

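View pics/t_5.png

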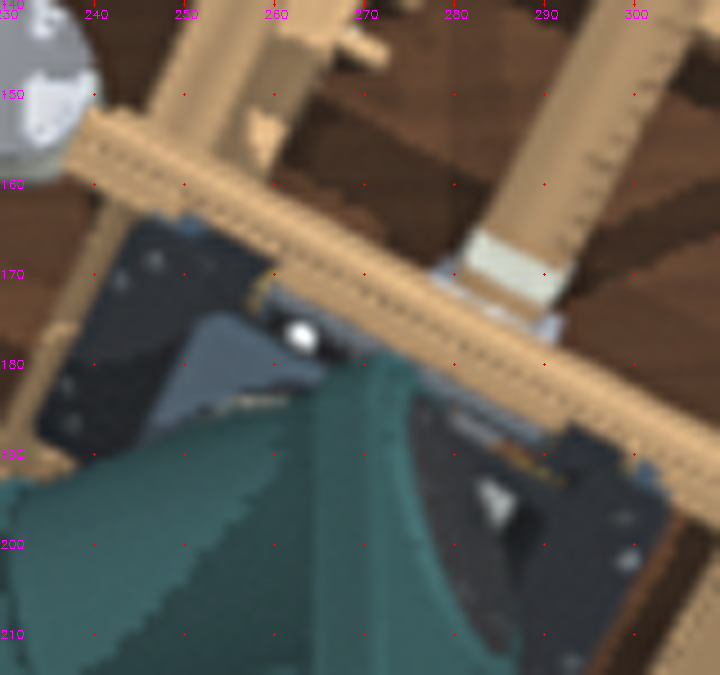

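play_rows(
  deltas="0 0 0 0.05 0 -0.007 91; 0 0 0 0.1 0 -0.014 91; 0 0 0 0.1 0 -0.014 91; 0 0 0 0.1 0 -0.014 91",
)

```text
time: 7.98
eef_pos: [0.5476, -0.0464, 0.1611]
tool_rot: [0.947, -0.258, 0.184, 0.05]
wrist_force: [-1.8, 0.8, -0.7]
gripper_width: 0.0911
```

```bash
python3 -c "
from look import *
look(6)
from ov import *
track(0,6,98);track(5,6,6); ov(6,98,9)"
python3 - <<'E'
from crop import crop
crop("pics/side6.png","pics/d.png",245,150,45,50,12)
crop("pics/top6.png","pics/e.png",265,150,45,40,16)
E
```

```text
7.975 [-0.04   0.111  2.242 -0.396  0.477  2.386] [-1.8  0.8 -0.7] 0.09111645951596174
TCP in start ledge frame mm [61.   9.3 14.5] force in ledge frame [-2.1 -0.2  0.3]
top [-0.006 -0.13   0.05 ] (np.float32(0.99060935), np.float64(96.5))
top [-0.006 -0.1    0.05 ] (np.float32(0.9784899), np.float64(96.5))
top [-0.006  0.12   0.05 ] (np.float32(0.96236897), np.float64(97.0))
top [-0.006  0.136  0.05 ] (np.float32(-0.020709623), np.float64(93.0))
side [-0.004  0.136  0.045] (np.float32(0.59530085), np.float64(109.5))
side [-0.004  0.12   0.045] (np.float32(0.46072087), np.float64(108.0))
side [-0.004  0.1    0.045] (np.float32(0.3454873), np.float64(107.5))
side [-0.004 -0.12   0.045] (np.float32(0.7595424), np.float64(96.5))
side [0.    0.136 0.01 ] (np.float32(0.5435394), np.float64(96.5))
side [0.    0.115 0.015] (np.float32(0.55499095), np.float64(96.0))
top [-0.006 -0.13   0.05 ] (np.float32(0.9966925), np.float64(0.0))
top [-0.006 -0.1    0.05 ] (np.float32(0.9996142), np.float64(0.0))
top [-0.006  0.12   0.05 ] (np.float32(0.9907233), np.float64(7.0))
top [-0.006  0.136  0.05 ] (np.float32(0.9953878), np.float64(0.5))
side [-0.004  0.136  0.045] (np.float32(0.9688279), np.float64(6.5))
side [-0.004  0.12   0.045] (np.float32(0.9811199), np.float64(6.0))
side [-0.004  0.1    0.045] (np.float32(0.98717433), np.float64(8.0))
side [-0.004 -0.12   0.045] (np.float32(0.99963945), np.float64(0.0))
side [0.    0.136 0.01 ] (np.float32(0.96458894), np.float64(7.5))
side [0.    0.115 0.015] (np.float32(0.97688144), np.float64(8.0))
```

View pics/d.png

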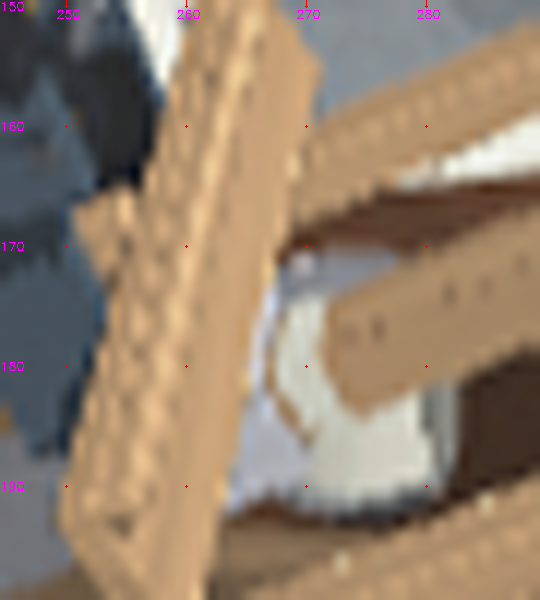

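View pics/e.png

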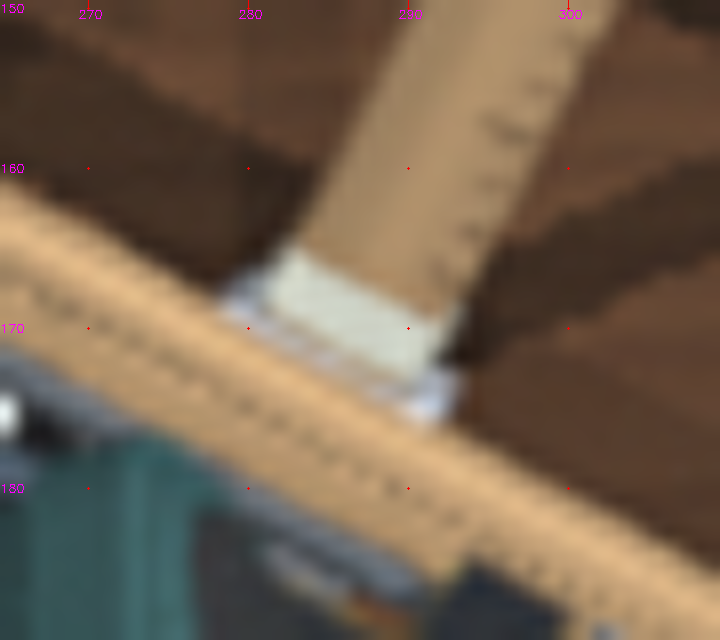

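View pics/o6_side_98.png

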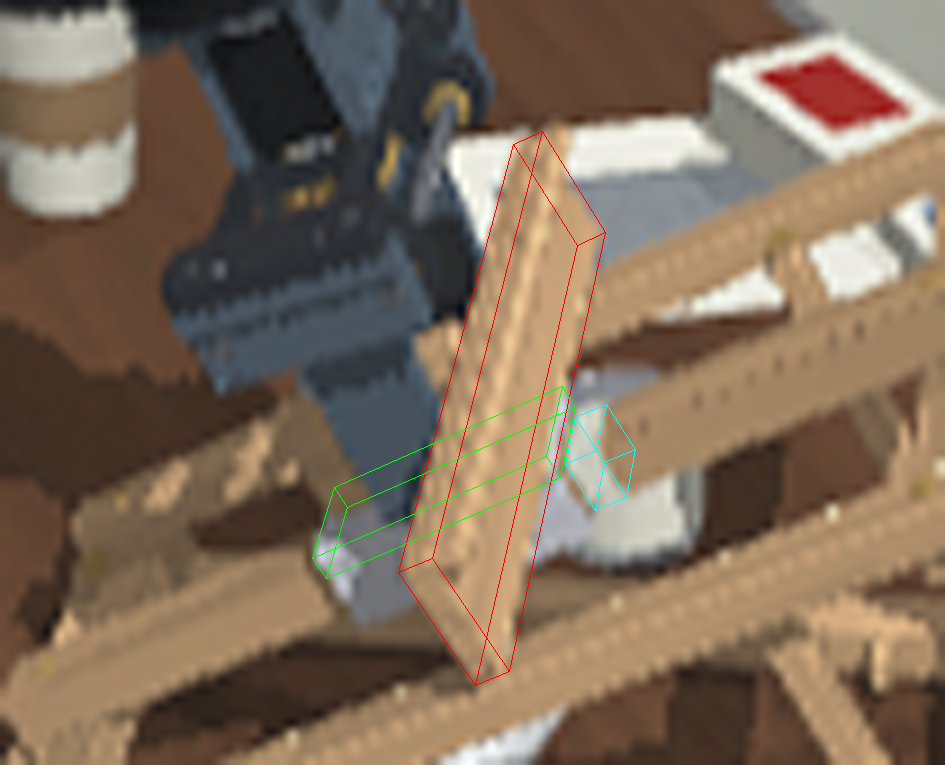

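play_rows(
  deltas="0 0 0 0.01 0.01 -0.001 91; 0 0 0 0.01 0.02 -0.001 91; 0 0 0 0.01 0.02 -0.001 85; 0 0 0 0.01 0.02 -0.001 78; 0 0 0 0.01 0.02 -0.001 72; 0 0 0 0.01 0.02 -0.001 66; 0 0 0 0.01 0.02 -0.001 60; 0 0 0 0.01 0.02 -0.001 55; 0 0 0 0.01 0.02 -0.001 50; 0 0 0 0.01 0.02 -0.001 50",
)

```text
time: 9.32
eef_pos: [0.5475, -0.0476, 0.1614]
tool_rot: [0.947, -0.258, 0.185, 0.05]
wrist_force: [0.0, 4.5, 0.9]
gripper_width: 0.0502
```

```bash
python3 -c "
from look import *
look(7)
from ov import *
track(0,7,98)"
python3 - <<'E'
from crop import crop
crop("pics/side7.png","pics/d7.png",230,140,60,60,11)
crop("pics/top7.png","pics/e7.png",255,150,55,45,13)
E
```

```text
9.325 [-0.043  0.11   2.242 -0.393  0.477  2.381] [0.  4.5 0.9] 0.050204964565467566
TCP in start ledge frame mm [61.7  8.2 14.5] force in ledge frame [-1.5  3.9  1.9]
top [-0.006 -0.13   0.05 ] (np.float32(0.99021184), np.float64(97.0))
top [-0.006 -0.1    0.05 ] (np.float32(0.97490585), np.float64(97.0))
top [-0.006  0.12   0.05 ] (np.float32(0.9654768), np.float64(97.0))
top [-0.006  0.136  0.05 ] (np.float32(-0.043244876), np.float64(93.0))
side [-0.004  0.136  0.045] (np.float32(0.5981243), np.float64(109.5))
side [-0.004  0.12   0.045] (np.float32(0.47626114), np.float64(108.0))
side [-0.004  0.1    0.045] (np.float32(0.3882861), np.float64(109.5))
side [-0.004 -0.12   0.045] (np.float32(0.8523988), np.float64(98.0))
side [0.    0.136 0.01 ] (np.float32(0.539702), np.float64(97.0))
side [0.    0.115 0.015] (np.float32(0.5423058), np.float64(96.0))
```

View pics/d7.png

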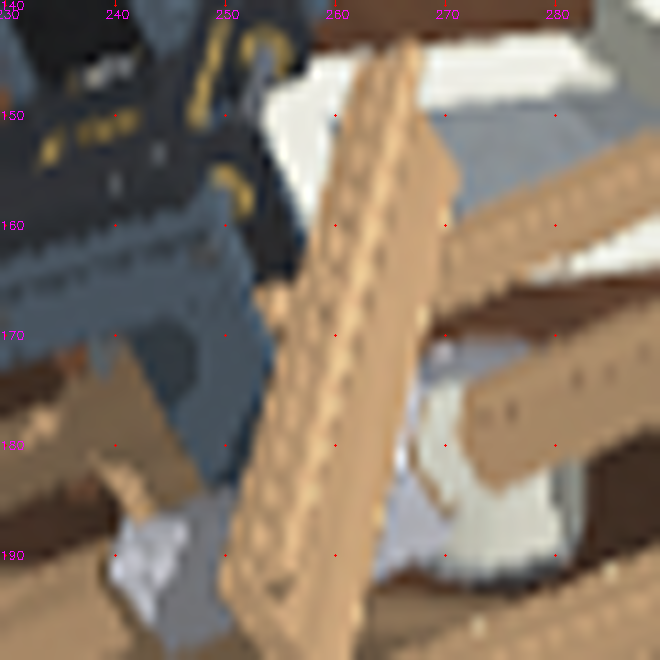

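View pics/e7.png

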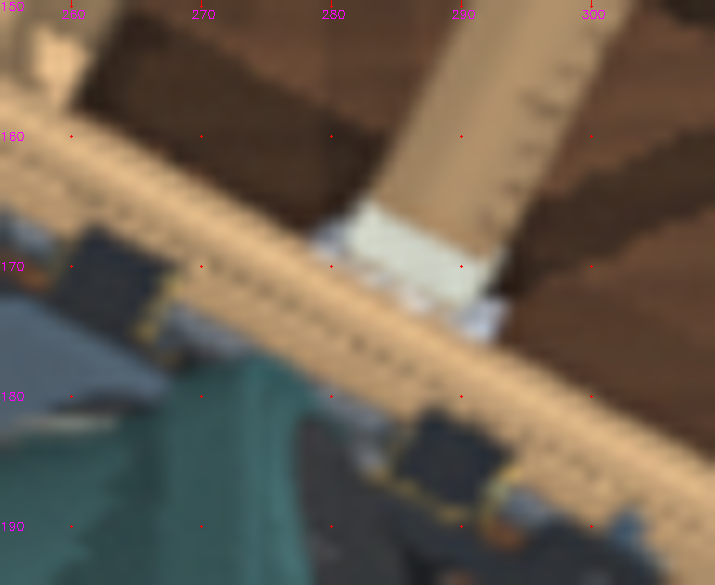

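play_rows(
  deltas="0 0 0 0 0 0 46; 0 0 0 0 0 0 42; 0 0 0 0 0 0 38; 0 0 0 0 0 0 34; 0 0 0 0 0 0 30; 0 0 0 0 0 0 26; 0 0 0 0 0 0 20; 0 0 0 0 0 0 10; 0 0 0 0 0 0 0; 0 0 0 0 0 0 0; 0 0 0 0 0 0 0; 0 0 0 0 0 0 0",
)

```text
time: 10.92
eef_pos: [0.5485, -0.0471, 0.1618]
tool_rot: [0.947, -0.258, 0.185, 0.049]
wrist_force: [8.6, 10.0, -2.6]
gripper_width: 0.0271
```

```bash
python3 -c "
from look import *
look(8)
from ov import *
track(0,8,98)"
python3 - <<'E'
from crop import crop
crop("pics/side8.png","pics/d8.png",230,140,60,60,11)
crop("pics/top8.png","pics/e8.png",255,150,55,45,13)
E
```

```text
10.925 [-0.043  0.111  2.242 -0.392  0.475  2.382] [ 8.6 10.  -2.6] 0.027116868131690067
TCP in start ledge frame mm [62.3  9.2 14.5] force in ledge frame [ 0.7 13.  -3.4]
top [-0.006 -0.13   0.05 ] (np.float32(0.98728293), np.float64(98.5))
top [-0.006 -0.1    0.05 ] (np.float32(0.9716527), np.float64(98.0))
top [-0.006  0.12   0.05 ] (np.float32(0.9611303), np.float64(98.0))
top [-0.006  0.136  0.05 ] (np.float32(-0.0677761), np.float64(93.0))
side [-0.004  0.136  0.045] (np.float32(0.58923906), np.float64(109.5))
side [-0.004  0.12   0.045] (np.float32(0.46972832), np.float64(109.5))
side [-0.004  0.1    0.045] (np.float32(0.36655647), np.float64(109.5))
side [-0.004 -0.12   0.045] (np.float32(0.85414016), np.float64(98.5))
side [0.    0.136 0.01 ] (np.float32(0.5318646), np.float64(97.5))
side [0.    0.115 0.015] (np.float32(0.53165203), np.float64(98.5))
```

View pics/d8.png

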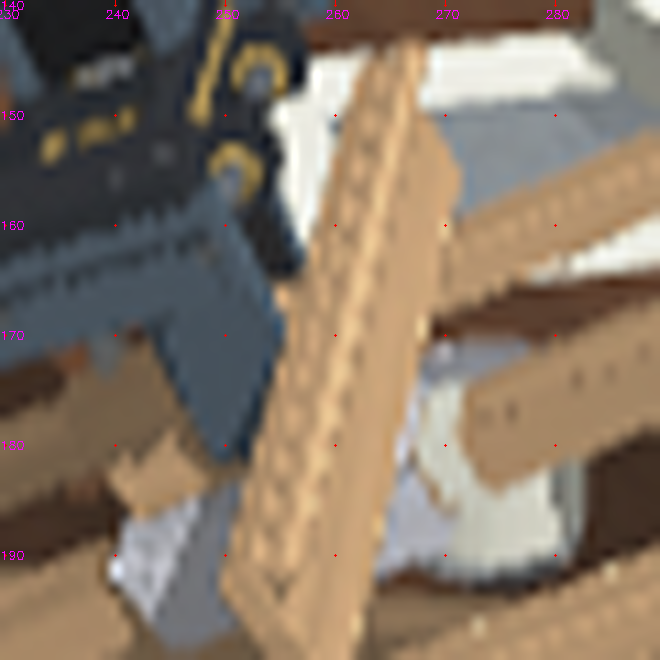

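View pics/e8.png

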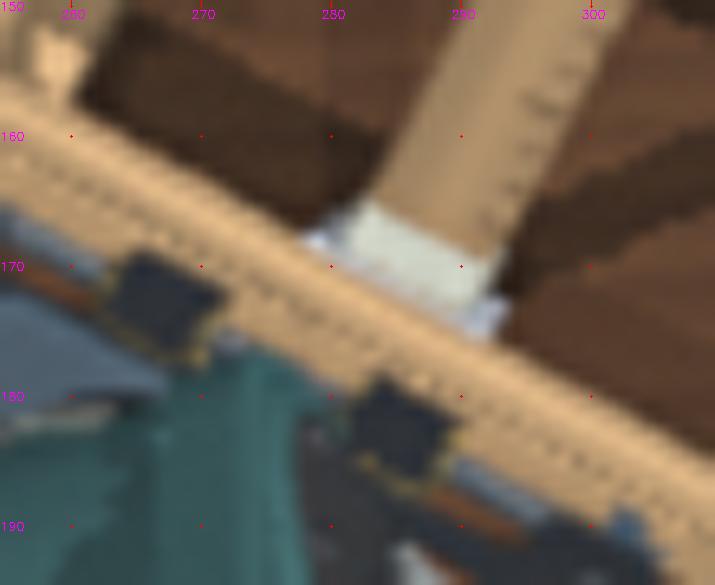

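play_rows(
  deltas="0 0 0 0 -0.007 0 0; 0 0 0 0 -0.014 0 0; 0 0 0 0 -0.014 0 0; 0 0 0 0 -0.014 0 0; 0 0 0 0 -0.014 0 0",
)

```text
time: 11.65
eef_pos: [0.5484, -0.047, 0.1617]
tool_rot: [0.947, -0.258, 0.185, 0.05]
wrist_force: [5.5, 0.5, 0.3]
gripper_width: 0.027
```

```bash
python3 -c "
from look import *
look(9)
from ov import *
track(0,9,98)" | grep -v ' side'; sleep 0
```

```text
11.65 [-0.042  0.111  2.241 -0.394  0.477  2.384] [5.5 0.5 0.3] 0.02703657077679747
TCP in start ledge frame mm [62.2  9.2 14.5] force in ledge frame [ 4.   3.2 -1.9]
top [-0.006 -0.13   0.05 ] (np.float32(0.9867237), np.float64(98.5))
top [-0.006 -0.1    0.05 ] (np.float32(0.9732794), np.float64(98.0))
top [-0.006  0.12   0.05 ] (np.float32(0.9621069), np.float64(98.0))
top [-0.006  0.136  0.05 ] (np.float32(-0.066288956), np.float64(93.0))
side [-0.004  0.136  0.045] (np.float32(0.58988076), np.float64(109.5))
side [-0.004  0.12   0.045] (np.float32(0.47372678), np.float64(109.0))
side [-0.004  0.1    0.045] (np.float32(0.37144238), np.float64(109.5))
side [-0.004 -0.12   0.045] (np.float32(0.83607197), np.float64(98.0))
side [0.    0.136 0.01 ] (np.float32(0.5313631), np.float64(98.0))
side [0.    0.115 0.015] (np.float32(0.5292572), np.float64(98.5))
```

View pics/t_9.png

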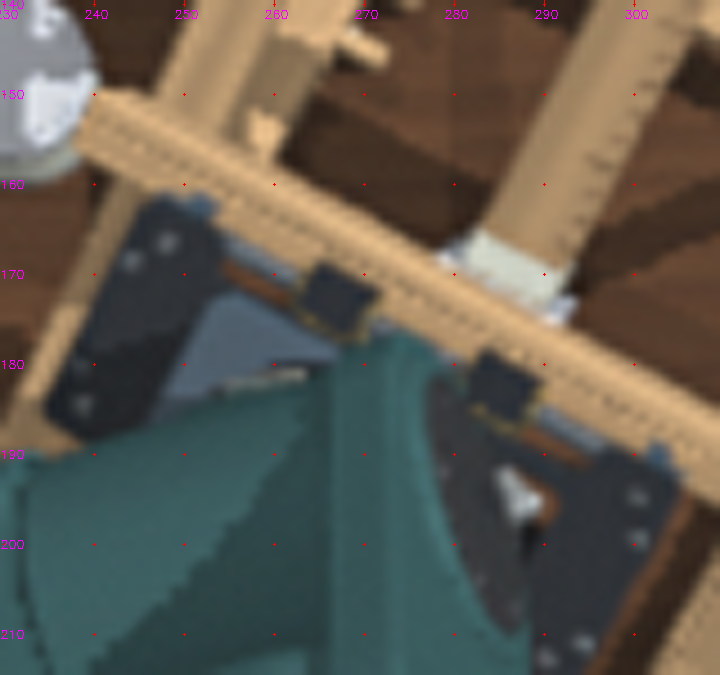

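```bash
python3 -c "
from cell import arm
print(arm.hand_in()); s=arm.state(); print(s['time'],s['gripper_width'],s['wrist_force'])"
```

```text
the job is handed in; nothing more can be done
None
the job is handed in; nothing more can be done
```

I raised the ledge about 98 mm with the open fingers, held it at the tape with the lever open, then closed the jaws on block and lever. I handed the job in still gripping, at about 11.7 s of the 38 s allowed. The hand-in gives no verdict.

**Last checks:**
- **Ledge position:** image tracking gives 98–98.5 mm of travel, against about 99 mm from the start to the tape. That leaves it roughly 1 mm below the mark, and the pictures show the saddle's edge right at the tape.
- **Grip and lever:** the finger opening is steady at 27.0 mm. The closed stack should measure 28 mm, so I take the lever as fully closed. I have no direct reading of the lever angle or of the force on each pad.
- **Sideways load:** after I recentred the jaws by about 1 mm, the sideways force dropped from 13 N to 3 N.

**What disagreed:**
- The saddle's upper edge in the top view did not fit the rest of the geometry. I had been seeing the lower part of the slide, so I dropped those points, which moved the tape distance from 97 to 99 mm.
- Several side-view tracking patches, and one in the top view, matched poorly, so I ignored them.
- The tool leaned 8° towards vertical during the push to stay inside the wrist joint limits.

I did not measure the bystanders again after the moves. The forces I read gave no sign of touching any of them.

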